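Stack a flow chamber on its purge stand and clamp it

ROBOT

A 6-joint arm with a two-finger parallel gripper is mounted at the origin on a cart in front of the work surface, level with it; the furniture and walls round the work are solid. World frame = base frame: x ahead of the robot, y to its left, z up, the work surface at z = 0. Lengths are in m, angles in degrees, forces in N, time in s.
With the tool pointing down it reaches from about 0.325 to 0.9 m from the base axis. Payload 6.1 kg.
Tool frame: the origin (TCP) lies midway between the tips of the shut fingers; the grasp point (between the pads) lies 19 mm behind it; z points along the fingers, y is the line along which they close (so a half turn about z gives the same grasp; the last joint's range is limited). The gripper opens to 87 mm and grips with 3 to 60 N. Pads are 19 mm wide; open, the fingers measure 117 mm over their backs; the gripper's body (75 mm by 190 mm) begins 51 mm behind the grasp point.
Start: joints at [65.942, 12.628, 87.462, -0, 79.91, -7.225], TCP at [0.181, 0.598, 0.193] pointing down, gripper open.
Joint ranges: [-170.65, 170.65], [-52.31, 119.04], [5.05, 147.46], [-71.25, 251.25], [11.57, 151.72], [-153.62, 153.62]. Speed limits (degrees/s): [147.25, 147.25, 172.46, 180, 180, 180].

INTERFACE

Orientations are given as [roll, pitch, yaw] about the fixed x, y, z axes, in that order (R = Rz(yaw) Ry(pitch) Rx(roll)).
In Python, from station import get_obs, read_camera, calibration, env gives the robot as it stands.
- The arm moves only by the tool carry_out, never from a script. Its argument "series" is a list of rows, each a list of 7 numbers: the shift along the tool's x, y, z in cm, then the turn, a rotation vector about the tool's x, y, z in degrees, then the closure in counts, from 0 (fully open) to 255 (shut). In form: [[tx, ty, tz, ax, ay, az, jaw], ...]. A call has exactly 5 rows; each row is the pose to reach, as a shift and turn from the pose commanded when the call began, along the tool's axes at that moment; what a row does not reach only later rows make up. A row lasts 1/8 s, in which the tool goes at most 62.5 mm and 10.7 degrees, less where a joint would pass 70% of its speed; a pose out of reach is approached as far as the arm can. A call with a gripper value outside its range is refused whole. The fingers move at their own pace and stop on an object; "squeeze" is the grip in N (left out, the last holds). Time passes only in rows, so rows that repeat a pose let the fingers close, or fill a call up. It gives the time, the measured TCP pose, the force, the opening and the grip force at its end, in the units of the state.
- get_obs(): the state, without advancing time (a new reading comes with each control period).
- read_camera(name): name is "side" or "top"; returns (picture, depth): 480x640x3 uint8, blue, green, red; 480x640 float32, m along the optical axis (not along the pixel's ray), 0 where there is no reading.
- calibration(name): a dict with "fx", "fy", "cx", "cy" (pixels), "D" ([k1, k2, p1, p2, k3] as OpenCV has them; the pictures are not rectified), "R" (3x3) and "t" (3): a world point X has camera coordinates R X + t. Camera axes: x right, y down, z forward; pixel columns grow to the right and rows downward; lengths in m; the calibration is good to about 2 mm. A picture is of the moment at which its call begins. calibration takes no time and is no camera call.
- env.finish_job(): hands the job in; it is judged then, once.
The state is a dict: "time": time; "joint_pos": joint angles; "qd": joint speeds; "effort": joint torques, N m; "tcp_pos": TCP position; "eef_rot": TCP orientation; "contact_force": force on the tool from outside, world axes, zero at the start; "ft_torque": the same for the moment, N m; "width": opening from 0.0 (shut) to 1.0 (fully open); "grip_force": force on a finger pad.
Only numpy, scipy, OpenCV 4.12 (cv2) and the standard library are available. Lean on these libraries where they do the work, as an engineer would, in place of code of your own. Each camera call takes 0.05 s, during which the arm holds its last target. There are 200 camera calls.

TASK

Put the flow chamber together on its sloping stand: flip the cam lever open, lower the white spacer frame over the four posts until it lies flat on the bed, then lower the metal cover with the two tube stubs, stubs outward, over the same posts until it lies flat on the spacer, and flip the cam lever fully closed so that its nose holds the cover down. Leave the other things on the table where they are.

Things in the scene. Friction and masses are not known exactly. Their poses are not given: they have to be found in the camera images.
- ramp: Fixed slope of the sheet-steel stand, 30 degrees, rising to the robot's right. Origin: 66 mm over the table, in the face of the black bed, at the bed's middle position. +x up the slope, y level across it, +z square out of it. Plates rest on the bed (spacer origin at z = 0, cover origin at z = 12 mm, y = 0, x as the posts allow). Bed 112 x 44 mm: plates overhang its sides by 8 mm.
- post_bed (a point): Middle position of the black bed with its four steel posts; axes as the ramp's. The bed is screwed fast in a slot, up to 8 mm up or down the slope (x) from this point, different each time and not reported: see or feel it. From the bed's centre the posts stand at x = +40, y = +-18 mm and x = -40, y = +-10 mm, 8 mm thick, 35 mm tall along z, 0.6 mm tip chamfers; holes 10 mm.
- lever_pivot (a point): Cam lever's pivot, at x = 75, y = 0, z = 29 mm of the ramp, axis along the ramp's y, between two aluminium cheeks at the upper end (x = 65 to 85 mm, y within +-15 mm, up to z = 40 mm). Axes as the ramp's.
- cam_lever (a joint): Cam lever. 0: closed, handle along the ramp's +z, steel nose (14 mm wide) reaching to x = 38 mm, pressing on the cover; no plate can go on. Grows to 1.75 rad as the handle swings away up the slope about the ramp's +y: open, handle lying back. Stiff: stays where left, takes about 3 N at the grip. With plates on, it reaches 0 only if they are fully down.
- lever_grip (a point): Middle of the lever's black handle grip, 70 mm from the pivot. The grip is 15 mm wide along the ramp's y axis, 13 mm the other way, and spans 35 to 95 mm from the pivot. Axes turn with the lever: z along the handle, away from the pivot; y along the pivot.
- spacer: White plastic spacer frame, loose, 104 (x) x 60 (y) x 12 mm, about 0.09 kg, lying on the table, with a 58 x 34 mm window through its middle and nothing standing on it. Origin: centre of its underside, z up. Four 10 mm holes at x = +40, y = +-18 mm and x = -40, y = +-10 mm, so it fits only with +x up the slope.
- cover: Aluminium cover plate, loose, 104 (x) x 60 (y) x 12 mm, about 0.15 kg, lying on the table, with a 30 x 26 mm glass in its middle and two upright steel tube stubs, 12 mm high, at x = +-21 mm, y = 0. Origin: centre of its underside, z out of the stubs' side. Four 10 mm holes at x = +40, y = +-18 mm and x = -40, y = +-10 mm, so it fits only with +x up the slope.
- dish_stack: Bystander: stack of three round clear dishes, 62 mm wide, 43 mm high. Origin: centre of the underside.
- vial_0: Bystander: small bottle, 25 mm wide, 55 mm high, at the table's front left. Origin: centre of the underside.
- vial_1: Bystander: small bottle like the other. Origin: centre of the underside.
- forceps: Bystander: steel forceps, 113 x 14 x 8 mm, lying near the front edge of the table. Origin: centre of the underside.

How it is judged:
By the outcome, as a careful person would: the job done as asked, in the order asked, and still so for the second after the job is handed in, with the robot touching nothing.
It also fails if it takes over 72 s, if anything falls off the work surface, if the arm or the gripper's body presses on something with over 40 N, if the wrist force passes 120 N, or if a joint passes its speed limit or range.

## Working session

There is one attempt and no reset: what is moved stays moved. The work goes in short steps, Python scripts to look and compute and a tool call to move; the robot and the scene stay as the last step left them, time stands still between calls to the robot, and variables do not carry over. Pictures are saved under pics/ and viewed, at most 10 in all, crops included, and the job is handed in when it is done.

Besides the shell and the picture viewer there is one more tool, called as name(argument=value, ...), one argument or row to a line, values as JSON. carry_out: Moves the arm, as the interface text tells. Its arguments: {"type":"object","properties":{"series":{"type":"array","items":{"type":"array","items":{"type":"number"}}},"squeeze":{"type":"number"}},"required":["series"]}

```bash
ls; mkdir -p pics
python3 - <<'E'
from station import *
import cv2, numpy as np
for n in ("top","side"):
    im,d=read_camera(n); cv2.imwrite(f"pics/{n}0.png",im); np.save(f"{n}0.npy",d)
    c=calibration(n); print(n,c, "campos",-np.array(c["R"]).T@np.array(c["t"]))
print(get_obs())
E
```

```text
pics
top {'fx': 516.4013791776338, 'fy': 516.4013791776338, 'cx': 312.8567149833717, 'cy': 240.7998576865092, 'D': array([-0.12963402,  0.        ,  0.        ,  0.        ,  0.        ]), 'R': array([[-0.02902618, -0.99915168, -0.02921287],
       [-0.9913891 ,  0.03250945, -0.12684946],
       [ 0.12769155,  0.02527937, -0.99149172]]), 't': array([0.1771099 , 0.573417  , 0.89736645])} campos [0.45903407 0.13563333 0.96764293]
side {'fx': 619.2770884280524, 'fy': 619.2770884280524, 'cx': 316.3295546306002, 'cy': 235.34316321648018, 'D': array([0.06938831, 0.        , 0.        , 0.        , 0.        ]), 'R': array([[-0.96262033, -0.27066764, -0.0100562 ],
       [-0.16407171,  0.61225179, -0.77345214],
       [ 0.21550539, -0.74289082, -0.63377492]]), 't': array([0.55459744, 0.11525994, 1.18840997])} campos [0.2966689  0.96240233 0.84790963]
{'time': 0.1, 'joint_pos': array([ 6.59426857e+01,  1.26729925e+01,  8.75187060e+01,  8.42708040e-04,
        7.99108323e+01, -7.22618121e+00]), 'qd': array([-0.01701644, -0.11295917, -0.12331332, -0.02520422,  0.04153558,
        0.0470628 ]), 'effort': array([ 1.49765379e-03, -4.95940912e+01, -3.88521802e+01,  7.01314956e-02,
        5.15139406e-02, -9.42829593e-05]), 'tcp_pos': array([0.18072872, 0.59765856, 0.19162682]), 'eef_rot': array([-1.79898388e+02, -1.37198169e-02,  1.63168706e+02]), 'contact_force': array([-0.53228426,  0.23298687,  0.03375085]), 'ft_torque': array([ 0.00816834, -0.01109222,  0.01980779]), 'grip_force': 0.0, 'width': 0.9988745247891961}
```

View pics/top0.png

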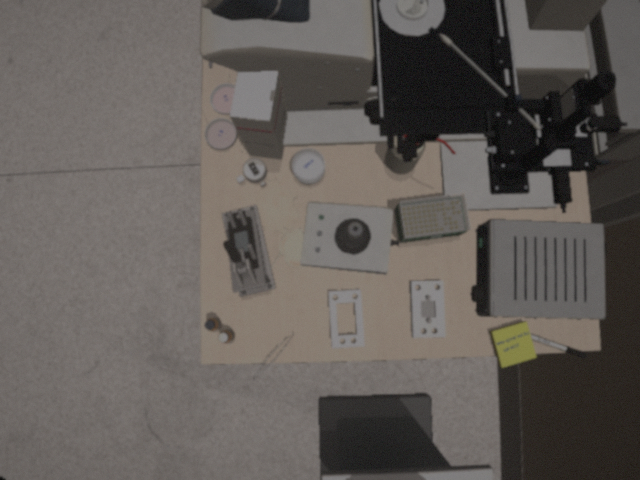

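View pics/side0.png

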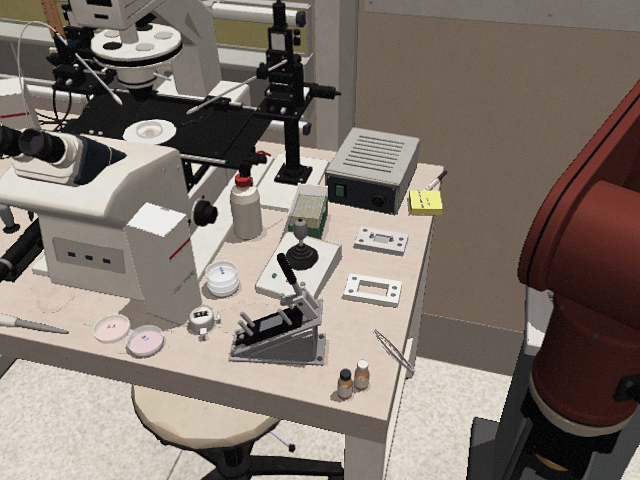

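Top: ramp around (247,250), spacer (347,318), cover (428,308), vials (218,330), forceps (275,350). Side: ramp at (278,330) with its cheek end toward the right, lever handle at (288,268), spacer (373,289), cover (381,240). Next are close crops with depth.

```bash
cat > h.py <<'E'
from station import *
import cv2, numpy as np
from scipy.spatial.transform import Rotation as Ro
def cal(n):
    c=calibration(n); K=np.array([[c["fx"],0,c["cx"]],[0,c["fy"],c["cy"]],[0,0,1]]); return K,np.array(c["D"]),np.array(c["R"]),np.array(c["t"])
def rays(n,uv):
    K,D,R,t=cal(n); p=cv2.undistortPoints(np.float64(uv).reshape(-1,1,2),K,D)[:,0]
    return -R.T@t, np.c_[p,np.ones(len(p))]@R      # centre, dirs with unit optical depth
def onz(n,uv,z):
    c,d=rays(n,uv); return c+d*((z-c[2])/d[:,2])[:,None]
def ondepth(n,uv,dep):
    c,d=rays(n,uv); u=np.int32(np.round(uv)); return c+d*dep[u[:,1],u[:,0]][:,None]
def proj(n,X):
    K,D,R,t=cal(n); return cv2.projectPoints(np.float64(X).reshape(-1,1,3),cv2.Rodrigues(R)[0],t,K,D)[0][:,0]
def twoview(ut,us):
    c1,d1=rays("top",ut); c2,d2=rays("side",us); out=[]
    for a,b in zip(d1,d2):
        s=np.linalg.lstsq(np.c_[a,-b],c2-c1,rcond=None)[0]; p,q=c1+a*s[0],c2+b*s[1]; out.append(np.r_[(p+q)/2,np.linalg.norm(p-q)])
    return np.array(out)
def crop(im,x,y,w,h,W,H): return cv2.resize(im[y:y+h,x:x+w],(W,H),interpolation=cv2.INTER_CUBIC)
E
python3 - <<'E'
from h import *
t=cv2.imread("pics/top0.png"); s=cv2.imread("pics/side0.png")
m=np.vstack([np.hstack([crop(cv2.convertScaleAbs(t,alpha=1.6),200,195,100,110,400,440),crop(s,225,245,110,121,400,440)]),
 np.hstack([crop(t,310,270,150,60,400,160),crop(s,330,220,100,40,400,160)])])
cv2.imwrite("pics/m1.png",m)
dt=np.load("top0.npy");ds=np.load("side0.npy")
# white plates in the top view
g=t.astype(int); 
for nm,(x0,y0,x1,y1) in dict(spacer=(318,278,378,355),cover=(400,268,455,348)).items():
    sub=t[y0:y1,x0:x1]; hsv=cv2.cvtColor(sub,cv2.COLOR_BGR2HSV); mk=((hsv[...,1]<38)&(hsv[...,2]>110)).astype(np.uint8)
    cs,_=cv2.findContours(mk,0,2); c=max(cs,key=cv2.contourArea); P=onz("top",c[:,0]+[x0,y0],.012)[:,:2]
    r=cv2.minAreaRect(np.float32(P*1000)); print(nm,cv2.contourArea(c),r)
    yy,xx=np.nonzero(mk); Q=ondepth("top",np.c_[xx+x0,yy+y0],dt); print(np.median(Q,0))
# ramp face cloud from both depths
for n,d,(x0,y0,x1,y1) in (("top",dt,(215,200,275,300)),("side",ds,(225,250,330,365))):
    xx,yy=np.meshgrid(np.arange(x0,x1,8),np.arange(y0,y1,8)); uv=np.c_[xx.ravel(),yy.ravel()]
    Z=ondepth(n,uv,d)[:,2].reshape(xx.shape); print(n,x0,y0); print((Z*1000).astype(int))
E
```

```text
spacer 2036.0 ((436.9570617675781, 103.0650405883789), (111.20500183105469, 70.05326080322266), 2.495316982269287)
[0.43818462 0.1037548  0.01184482]
cover 1876.0 ((449.3658752441406, -48.70521926879883), (64.81143951416016, 109.32207489013672), 89.93473052978516)
[ 0.44880096 -0.04839479  0.01237441]
top 215 200
[[  1   0  -1  -2   0   0   0   2]
 [ -1   0   0   1   7   6   2   3]
 [ -1   5  77  31  22   5   0   3]
 [  0   2  42  44  45  33   1   0]
 [ -1   1  51  54  55  40   0   0]
 [  0  -1 217  63  63  52   8   2]
 [  0   0 211 120  77  63   7   0]
 [  0   2 190 180  81  89   7   0]
 [  0  -1  67 156 140  94  63   3]
 [ -1  -2  80 136 131  86  90   4]
 [  1  -1   0 120  89 106  94   7]
 [  0   0  -1 100 100   6   5   5]
 [  0  -2   2   1   0   1   3  -1]]
side 225 250
[[ -1  -1   0   1   0  -1  -1  40  46  68  67  46  46  49]
 [ -2  -1  -3   0   0   2  40 217  47  59  58  46  42  44]
 [ 41  38  -3   0  -1  28  34 202 197  42  42  43  40  42]
 [ 43  44   0  -2   0  31  34  35 184  34  36  37  37  15]
 [ 39  28   2   0  22  24  29  31 166 159  32  35  31   0]
 [ 18   8   0  -3  13  21  24  24  28 149 137  30  12   0]
 [  0  -3  -3  -1  -2   1  -1 119 125 137 130 115  -2   0]
 [  1   0   0   0   4   0  -2  -2  90 121 121 100  99   0]
 [ -1  -1  77   0   0   0  62 108  83  92 103 102  99  -1]
 [  4  -1  74  57  48  55  65  75  90  93  86  92   0   0]
 [ -2   0  12  56  51  58  66  72  70  77  82  82  -1   0]
 [ -2  -1  26  42  46  45  55  58  55  63   6  62   6   2]
 [  0   5  18  28  35   2  35   6   2   6   5  41   5   0]
 [  0   9  10   4   5   6   5   6   3   5   5  22   6   0]
 [  0  -1   2   0   1  -1   5   7   3   3   2   5   5   2]]
```

View pics/m1.png

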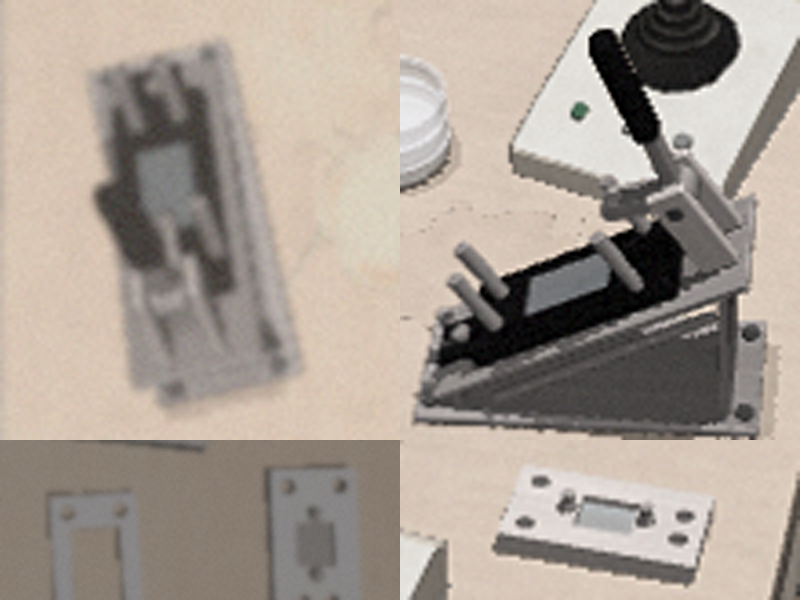

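The ramp rises toward the robot, slightly to its right. The lever is closed. Tips of the low posts are at side (241,314) and (240,323), and at top (228,214) and (240,211). The cover's stubs are up. I'll fit the ramp pose from these points.

```bash
cat >> h.py <<'E'
def rampR(yaw): return Ro.from_euler("z",yaw,degrees=True).as_matrix()@Ro.from_euler("y",-30,degrees=True).as_matrix()
def ramp2w(p,x,y,yaw): return np.array([x,y,.066])+np.atleast_2d(p)/1000@rampR(yaw).T
E
python3 - <<'E'
from h import *
from scipy.optimize import least_squares
print(twoview([[228.3,213.8],[240,211.3],[226.7,243]],[[240.1,322.8],[241.5,313.8],[281,256]]))
obs=[("top",(-40,-10,35),1,(228.3,213.8)),("top",(-40,10,35),1,(240,211.3)),("top",(40,18,35),1,(250.5,245)),("top",(75,0,124),0,(226.7,243)),
("side",(-40,-10,35),1,(240.1,322.8)),("side",(-40,10,35),1,(241.5,313.8)),("side",(40,-18,35),1,(280,310.5)),("side",(75,0,124),0,(281,256))]
def f(q):
    r=[]
    for n,p,b,uv in obs:
        w=ramp2w(np.array(p)+[b*q[3],0,0],q[0]/1000,q[1]/1000,q[2]); r+=list(proj(n,w)[0]-uv)
    return np.array(r)
s=least_squares(f,[560,270,-170,0],loss="soft_l1"); print(s.x); print(f(s.x).reshape(-1,2).round(1))
dt=np.load("top0.npy")
# obstacles: tall things near x>.5
yy,xx=np.mgrid[60:300:3,150:420:3]; Q=ondepth("top",np.c_[xx.ravel(),yy.ravel()],dt)
for lo in (.05,.1,.15,.2,.3):
    m=(Q[:,2]>lo)&(Q[:,2]<.6)&(abs(Q[:,1]-.27)<.15)&(Q[:,0]>.60); print(lo,m.sum(),Q[m].min(0) if m.any() else "")
# holes in the plates: dark blobs on white, top & side
E
```

```text
[[0.62576281 0.30727849 0.06858322 0.00508474]
 [0.630471   0.28650759 0.06784155 0.00345568]
 [0.55436578 0.28216292 0.21382089 0.00538274]]
[ 560.06503611  280.68494495 -166.59671904  -19.48150341]
[[ 1.1  2. ]
 [ 0.1  1.6]
 [ 0.   1.3]
 [ 2.2  0.1]
 [-0.7  0.3]
 [-0.5  0.6]
 [-1.4  0.4]
 [-2.9 -0.1]]
0.05 790 [0.60395949 0.12004152 0.05006794]
0.1 665 [0.74387003 0.12004152 0.1004348 ]
0.15 544 [0.7441983  0.12004152 0.15124317]
0.2 403 [0.74449007 0.12022333 0.20032393]
0.3 0
```

```bash
cat >> h.py <<'E'
def cloud(n,box,d):
    x0,y0,x1,y1=box; yy,xx=np.mgrid[y0:y1,x0:x1]; uv=np.c_[xx.ravel(),yy.ravel()]; Q=ondepth(n,uv,d); k=d[uv[:,1],uv[:,0]]>0; return Q[k],uv[k]
BOX=dict(top=(205,195,285,305),side=(215,240,340,370))
def toramp(Q,x,y,yaw): return (Q-[x,y,.066])@rampR(yaw)*1000
E
python3 - <<'E'
from h import *
import sys
for n in ("top","side"):
    d=np.load(n+"0.npy"); Q,uv=cloud(n,BOX[n],d)
    P=toramp(Q,.557,.283,-167)
    f=(abs(P[:,2])<12)&(abs(P[:,0])<50)&(abs(P[:,1])<18)
    A=np.c_[P[f][:,:2],np.ones(f.sum())]; s=np.linalg.lstsq(A,P[f][:,2],rcond=None)[0]; print(n,"plane",s,f.sum())
    h=(P[:,2]>60)&(P[:,2]<130); H=P[h]
    for lo in range(60,130,15):
        k=(H[:,2]>=lo)&(H[:,2]<lo+15); print(" handle z",lo,k.sum(),np.median(H[k],0).round(1) if k.any() else "")
    p=(P[:,2]>14)&(P[:,2]<40)&(P[:,0]<58)&(P[:,0]>-70)&(abs(P[:,1])<35)
    im=np.zeros(d.shape,np.uint8); im[uv[p][:,1],uv[p][:,0]]=1
    k,lab=cv2.connectedComponents(im)
    for i in range(1,k):
        q=P[p][lab[uv[p][:,1],uv[p][:,0]]==i]
        if len(q)>8: print(" blob",len(q),np.median(q,0).round(1),q.min(0).round(1),q.max(0).round(1),"px",uv[p][lab[uv[p][:,1],uv[p][:,0]]==i].mean(0).round(1))
E
```

```text
top plane [-0.11007484  0.08722762  6.96341414] 446
 handle z 60 23 [69.3  3.1 67.8]
 handle z 75 44 [73.4  4.1 83.2]
 handle z 90 49 [75.9  5.2 98.5]
 handle z 105 50 [ 79.3   4.3 113.1]
 handle z 120 46 [ 80.8   3.6 126.6]
 blob 43 [-55.5  14.9  27.8] [-58.8  10.3  14.2] [-53.1  18.3  39.7] px [243. 218.]
 blob 44 [-56.3  -5.1  26.4] [-59.   -9.5  14. ] [-53.8  -1.9  39.8] px [232.4 221.1]
 blob 38 [24.7 19.7 28.1] [21.2 15.5 15.2] [26.8 23.1 38.2] px [251.5 252.3]
side plane [-0.04978989  0.04461096  6.63091003] 629
 handle z 60 46 [69.7 -7.  67. ]
 handle z 75 66 [72.7 -8.8 82.3]
 handle z 90 74 [75.5 -8.3 96.7]
 handle z 105 76 [ 78.1  -8.5 112.8]
 handle z 120 67 [ 80.1  -6.2 126.8]
 blob 54 [ 54.  -16.6  26.5] [ 21.4 -19.   14. ] [57.9 14.8 38.9] px [297.4 307.1]
 blob 63 [ 25.1 -22.7  28.2] [ 18.9 -27.2  14.7] [ 28.3 -18.9  40. ] px [284.1 316.2]
 blob 60 [-53.9   6.6  27.5] [-59.5   2.7  14.2] [-50.5  12.2  39.8] px [247.  318.6]
 blob 59 [-54.4 -12.9  26.7] [-60.1 -16.7  14.5] [-51.6  -7.5  39.8] px [245.3 327.4]
```

```bash
cat >> h.py <<'E'
def posts(n,d,g,zlo=14,zhi=33):
    Q,uv=cloud(n,BOX[n],d); P=toramp(Q,*g); c=rays(n,[[0,0]])[0]; out=[]
    p=(P[:,2]>zlo)&(P[:,2]<zhi)&(abs(P[:,0])<58)&(abs(P[:,1])<32)
    im=np.zeros(d.shape,np.uint8); im[uv[p][:,1],uv[p][:,0]]=1
    k,lab=cv2.connectedComponents(im); l=lab[uv[p][:,1],uv[p][:,0]]
    for i in range(1,k):
        q=P[p][l==i]
        if len(q)<12 or np.ptp(q[:,0])>16: continue
        v=toramp(c[None],*g)[0]-q.mean(0); v[2]=0; v/=np.linalg.norm(v)
        sl=np.polyfit(q[:,2],q[:,:2],1)[0]
        out.append(np.r_[(np.median(q,0)-3.1*v)[:2],sl,len(q)])
    return np.array(out)
E
python3 - <<'E'
from h import *
g=(.570,.286,-167)
for yaw in (-167,-168.5):
  for n in ("top","side"):
    d=np.load(n+"0.npy"); print(n,yaw); print(posts(n,d,(.570,.286,yaw)).round(2))
    Q,uv=cloud(n,BOX[n],d); P=toramp(Q,.570,.286,yaw); f=(abs(P[:,2])<4)&(abs(P[:,0])<45)&(abs(P[:,1])<20)
    print("plane",np.linalg.lstsq(np.c_[P[f][:,:2],np.ones(f.sum())],P[f][:,2],rcond=None)[0])
    h=(P[:,2]>65)&(P[:,2]<125); H=P[h]; H=H[(H[:,0]>60)]; print("handle",np.polyfit(H[:,2],H[:,:2],1), np.median(H,0))
print(Ro.from_matrix(rampR(-167)@np.diag([1,-1,-1])).as_euler("xyz",degrees=True))
o=get_obs(); print(o["tcp_pos"],o["eef_rot"])
E
```

```text
top -167
[[-4.681e+01  1.404e+01 -1.000e-02 -0.000e+00  3.400e+01]
 [-4.784e+01 -6.160e+00 -2.000e-02  1.000e-02  3.300e+01]
 [ 3.327e+01  1.903e+01 -4.000e-02  7.000e-02  2.900e+01]]
plane [ 0.00449549 -0.00726738  2.93282696]
handle [[ 1.49519183e-01 -1.04833658e-02]
 [ 7.33124823e+01  4.83138721e+00]] [ 88.82885978   4.05973869 102.55348731]
side -167
[[ 3.503e+01 -2.016e+01 -3.000e-02  2.000e-02  5.100e+01]
 [-4.438e+01  9.320e+00 -1.000e-02  6.000e-02  4.600e+01]
 [-4.465e+01 -1.043e+01  0.000e+00 -5.000e-02  4.100e+01]]
plane [-0.00097646 -0.0150126   0.86503286]
handle [[ 1.69270092e-01  5.04279953e-02]
 [ 7.08577667e+01 -1.20783779e+01]] [87.54172981 -8.07499511 98.06862203]
top -168.5
[[-4.716e+01  1.282e+01 -1.000e-02 -1.000e-02  3.400e+01]
 [-4.768e+01 -7.420e+00 -4.000e-02 -3.000e-02  3.200e+01]
 [ 3.279e+01  1.961e+01 -3.000e-02  1.000e-02  3.000e+01]]
plane [4.04761498e-03 5.16658706e-05 2.92160221e+00]
handle [[ 1.49734122e-01 -1.93879846e-02]
 [ 7.31894036e+01  6.41313645e+00]] [ 88.78485223   4.83266095 102.5999055 ]
side -168.5
[[ 3.553e+01 -1.964e+01 -3.000e-02  0.000e+00  4.800e+01]
 [-4.471e+01  7.880e+00 -2.000e-02  4.000e-02  4.500e+01]
 [-4.438e+01 -1.186e+01  2.000e-02 -9.000e-02  4.200e+01]]
plane [-4.16253848e-04 -2.64347602e-03  8.57211423e-01]
handle [[ 1.68338445e-01  4.16378176e-02]
 [ 7.11179889e+01 -1.05107822e+01]] [87.64951991 -7.46097792 97.98001565]
[-180.  -30. -167.]
[0.18072872 0.59765856 0.19162682] [-1.79898388e+02 -1.37198169e-02  1.63168706e+02]
```

```bash
cat >> h.py <<'E'
G=(.5737,.2868,-168.5)
def toolR(p,yaw): return Ro.from_euler("xyz",[180,p,yaw],degrees=True)
def delta(pos,R):
    o=get_obs(); R0=Ro.from_euler("xyz",o["eef_rot"],degrees=True)
    return np.r_[R0.inv().apply(np.array(pos)-o["tcp_pos"])*100,(R0.inv()*R).as_rotvec(degrees=True)].round(2)
E
python3 - <<'E'
from h import *
def grip(a,r=78): return ramp2w([75+r*np.sin(a),0,29+r*np.cos(a)],*G)[0]
R=toolR(0,-168.5); p=grip(.2)-[0,0,.019]; up=p+[0,0,.085]
print("grip",p,"above",up,delta(up,R))
for a in np.linspace(.2,1.78,9): print(round(a,2),(R.inv().apply(grip(a)-grip(.2))*100).round(2))
t=cv2.imread("pics/top0.png"); im=cv2.resize(t,None,fx=4,fy=4,interpolation=cv2.INTER_CUBIC); g=cv2.cvtColor(im,cv2.COLOR_BGR2GRAY)
for nm,(x0,y0,x1,y1) in dict(spacer=(330,290,364,347),cover=(411,280,446,337)).items():
    sub=g[y0*4:y1*4,x0*4:x1*4]; mk=(sub<np.percentile(sub,80)*.87).astype(np.uint8)
    k,l,st,ce=cv2.connectedComponentsWithStats(mk)
    for i in range(1,k):
        if 40<st[i,4]<400 and max(st[i,2:4])<32: 
            px=(ce[i]-1.5)/4+[x0,y0]; print(nm,st[i,4],px.round(1),(onz("top",[px],.012)[0]*1000).round(1))
E
```

```text
grip [0.5485655  0.28168633 0.18356632] above [0.5485655  0.28168633 0.26856632] [-4.436e+01 -1.961e+01 -7.670e+00 -1.000e-01 -4.000e-02 -2.833e+01]
0.2 [0. 0. 0.]
0.4 [ 1.5  -0.   -0.34]
0.6 [ 3.04 -0.   -0.38]
0.79 [ 4.55  0.   -0.12]
0.99 [ 5.99 -0.    0.43]
1.19 [ 7.29 -0.    1.25]
1.38 [ 8.4  -0.    2.31]
1.58 [9.28 0.   3.57]
1.78 [9.9  0.   4.98]
spacer 151 [333.  290.1] [489.2 125.5  12. ]
spacer 54 [343.4 289.8] [489.2 106.4  12. ]
spacer 216 [355.3 296.7] [475.9  84.9  12. ]
spacer 193 [335.2 298.1] [474.5 121.9  12. ]
spacer 304 [353.5 340.7] [395.7  91.1  12. ]
spacer 236 [342.7 341.7] [394.6 110.9  12. ]
cover 308 [418.4 287.3] [489.2 -32.3  12. ]
cover 363 [437.5 286.9] [488.6 -67.8  12. ]
cover 398 [423.9 330.9] [409.1 -38.7  12. ]
```

carry_out(
  series=[
    [-6,-2,-4,0,0,-5,120],
    [-12,-5,-7.7,0,0,-12,120],
    [-18,-8,-7.7,0,0,-20,120],
    [-24,-10.6,-7.7,0,0,-28.3,120],
    [-29,-13,-7.7,0,0,-28.3,120],
  ],
  squeeze=12,
)

```text
time: 0.72
tcp_pos: [0.4042, 0.4044, 0.2693]
eef_rot: [180.0, 0.0, -168.4]
contact_force: [-0.7, 0.3, 0.0]
width: 0.563
grip_force: 0.0
```

Run:
```python
from h import *
print(delta([.5486,.2817,.2686],toolR(0,-168.5)),get_obs()["joint_pos"].round(1))
```

```text
[-1.169e+01 -1.492e+01  7.000e-02  1.000e-02  1.000e-02  7.000e-02] [ 37.1   3.1  89.9   0.   87.1 -64.5]
```

carry_out(
  series=[
    [-5.9,-7.5,0,0,0,0,120],
    [-11.7,-14.9,0,0,0,0,120],
    [-11.7,-14.9,0,0,0,0,120],
    [-11.7,-14.9,0,0,0,0,120],
    [-11.7,-14.9,0,0,0,0,120],
  ],
)

```text
time: 1.35
tcp_pos: [0.547, 0.2829, 0.2686]
eef_rot: [180.0, -0.1, -168.6]
contact_force: [-0.6, 0.4, 0.0]
width: 0.528
grip_force: 0.0
```

Run:
```python
from h import *
t,_=read_camera("top"); s,_=read_camera("side")
m=np.hstack([crop(cv2.convertScaleAbs(t,alpha=1.6),200,195,100,110,400,440),crop(s,225,205,140,154,400,440)])
cv2.imwrite("pics/m2.png",m); print(delta([.5486,.2817,.2686],toolR(0,-168.5)))
```

```text
[-0.18 -0.28  0.04  0.02 -0.04  0.04]
```

View pics/m2.png

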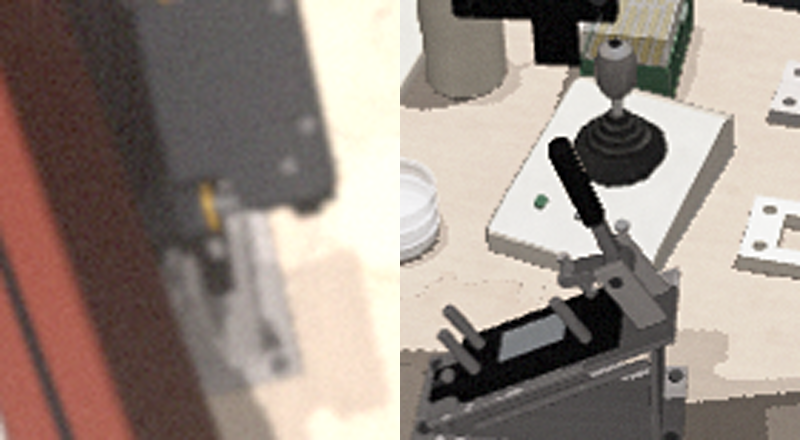

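The top view shows the gripper with one finger at crop (215,205). The side crop shows the lever but no fingers, so I'll check where the TCP should project.

Run:
```python
from h import *
o=get_obs(); p=o["tcp_pos"]; print(p,proj("top",[p]),proj("side",[p]), proj("side",[[.5544,.2822,.2138]]))
s,d=read_camera("side"); t,dt=read_camera("top")
cv2.imwrite("pics/s3.png",crop(s,160,60,260,312,500,600))
```

```text
[0.54631435 0.28409115 0.26903488] [[218.06581708 245.82479775]] [[282.232942   229.63194146]] [[279.25920505 255.74828876]]
```

View pics/s3.png

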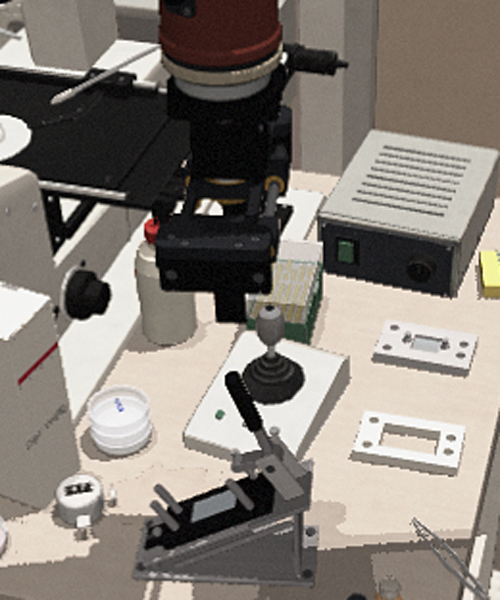

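The fingertip is at side (280,226), as projected, and the handle tip is at (281,255). I'll descend over the handle and close on it.

carry_out(
  series=[
    [-0.2,-0.3,4,0,0,0,120],
    [-0.2,-0.3,8.5,0,0,0,120],
    [-0.2,-0.3,8.5,0,0,0,200],
    [-0.2,-0.3,8.5,0,0,0,255],
    [-0.2,-0.3,8.5,0,0,0,255],
  ],
)

```text
time: 2.17
tcp_pos: [0.5513, 0.2815, 0.1873]
eef_rot: [180.0, 0.3, -168.5]
contact_force: [0.2, 0.1, -0.2]
width: 0.273
grip_force: 0.0
```

carry_out(
  series=[
    [0,0,0,0,0,0,255],
    [0,0,0,0,0,0,255],
    [0,0,0,0,0,0,255],
    [0,0,0,0,0,0,255],
    [0,0,0,0,0,0,255],
  ],
)

```text
time: 2.8
tcp_pos: [0.5509, 0.282, 0.1865]
eef_rot: [179.9, 0.2, -168.5]
contact_force: [-1.7, 4.1, 6.4]
width: 0.164
grip_force: 12.0
```

carry_out(
  series=[
    [1.5,0,-0.34,0,0,0,255],
    [3.0,0,-0.38,0,0,0,255],
    [4.5,0,-0.12,0,0,0,255],
    [6.0,0,0.43,0,0,0,255],
    [7.3,0,1.25,0,0,0,255],
  ],
)

```text
time: 3.42
tcp_pos: [0.4799, 0.2672, 0.1761]
eef_rot: [179.9, 0.4, -168.5]
contact_force: [-5.0, 1.3, 14.4]
width: 0.169
grip_force: 12.0
```

carry_out(
  series=[
    [0.6,0,0.5,0,0,0,255],
    [1.1,0,1.06,0,0,0,255],
    [1.6,0,1.7,0,0,0,255],
    [2.0,0,2.32,0,0,0,255],
    [2.4,0,3.2,0,0,0,255],
  ],
)

```text
time: 4.05
tcp_pos: [0.4537, 0.2616, 0.1414]
eef_rot: [180.0, -0.1, -168.5]
contact_force: [-8.8, 0.5, 9.6]
width: 0.171
grip_force: 12.0
```

Run:
```python
from h import *
p=get_obs()["tcp_pos"]+[0,0,.019]; q=toramp(p[None],*G)[0]; print(q, np.hypot(q[0]-75,q[2]-29),np.arctan2(q[0]-75,q[2]-29))
```

```text
[153.34323032   0.74731362  20.44401451] 78.80905166327338 1.679576761619378
```

carry_out(
  series=[
    [0.1,0,0.5,0,0,0,255],
    [0.1,0,0.9,0,0,0,255],
    [0.1,0,1.0,0,0,0,255],
    [0.1,0,1.0,0,0,0,255],
    [0.1,0,1.0,0,0,0,255],
  ],
)

```text
time: 4.68
tcp_pos: [0.4508, 0.261, 0.1298]
eef_rot: [180.0, -0.4, -168.5]
contact_force: [-12.2, 0.3, 7.1]
width: 0.173
grip_force: 12.0
```

Run:
```python
from h import *
p=get_obs()["tcp_pos"]+[0,0,.019]; q=toramp(p[None],*G)[0]; print(q, np.hypot(q[0]-75,q[2]-29),np.arctan2(q[0]-75,q[2]-29))
```

```text
[150.10758586   0.8103694    8.89933224] 77.75079612078787 1.832293215579452
```

carry_out(
  series=[
    [0.1,0,1.0,0,0,0,100],
    [0.1,0,1.0,0,0,0,60],
    [0,0,0.5,0,0,0,20],
    [0,0,-5,0,0,0,0],
    [0,0,-9,0,0,0,0],
  ],
)

```text
time: 5.3
tcp_pos: [0.4546, 0.2611, 0.2224]
eef_rot: [180.0, 0.1, -168.5]
contact_force: [0.1, 0.1, -0.0]
width: 0.655
grip_force: 0.0
```

Run:
```python
from h import *
print(delta([.4352,.1022,.10],toolR(0,-178.3)),get_obs()["joint_pos"].round(1))
```

```text
[ 5.080e+00 -1.519e+01  1.223e+01  1.000e-02  1.100e-01  9.750e+00] [ 21.3  -2.5 100.4  -0.   82.  -80.2]
```

carry_out(
  series=[
    [2,-6,1,0,0,4,0],
    [4,-12,4,0,0,9.7,0],
    [5.1,-15.2,9,0,0,9.7,0],
    [5.1,-15.2,12.2,0,0,9.7,0],
    [5.1,-15.2,12.2,0,0,9.7,0],
  ],
)

```text
time: 5.92
tcp_pos: [0.4319, 0.1012, 0.0957]
eef_rot: [-180.0, -0.3, -178.3]
contact_force: [0.3, -0.3, 0.8]
width: 0.995
grip_force: 0.0
```

Run:
```python
from h import *
o=get_obs(); print(o["width"],delta([.4352,.1022,.004],toolR(0,-178.3)))
for n in ("top","side"):
    im,d=read_camera(n); cv2.imwrite(f"pics/{n}4.png",im); np.save(f"{n}4.npy",d)
    print(n); print(posts(n,d,G).round(2))
t=cv2.imread("pics/top4.png"); s=cv2.imread("pics/side4.png")
cv2.imwrite("pics/m4.png",np.hstack([crop(cv2.convertScaleAbs(t,alpha=1.6),200,195,100,150,400,600),crop(s,225,215,180,270,400,600)]))
```

```text
0.9950306812604577 [-0.39  0.09  9.17 -0.01 -0.31 -0.03]
top
[[-4.431e+01  1.297e+01  2.000e-02  0.000e+00  3.300e+01]
 [-4.375e+01 -6.740e+00  3.000e-02  3.000e-02  3.000e+01]
 [ 3.555e+01  1.952e+01 -3.000e-02 -0.000e+00  3.300e+01]
 [ 3.622e+01 -1.569e+01  3.000e-02  1.100e-01  2.700e+01]]
side
[[ 3.781e+01  1.662e+01 -2.000e-02  9.000e-02  4.900e+01]
 [ 3.797e+01 -1.917e+01 -4.000e-02  7.000e-02  5.100e+01]
 [-4.176e+01  7.880e+00 -3.000e-02  1.000e-02  4.200e+01]
 [-4.091e+01 -1.161e+01 -0.000e+00 -8.000e-02  4.700e+01]]
```

View pics/m4.png

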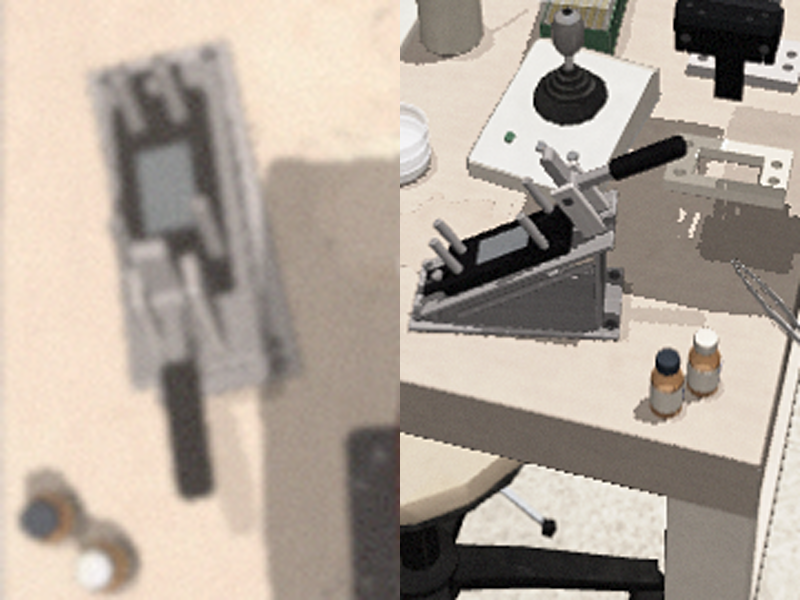

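The lever now lies back open, the four posts are clear, and the vials and forceps haven't moved. Next I'll grasp the spacer.

carry_out(
  series=[
    [-0.4,0.1,5,0,0,0,0],
    [-0.4,0.1,9.2,0,0,0,0],
    [-0.4,0.1,9.2,0,0,0,0],
    [-0.4,0.1,9.2,0,0,0,110],
    [-0.4,0.1,9.2,0,0,0,110],
  ],
  squeeze=25,
)

```text
time: 6.65
tcp_pos: [0.4406, 0.1035, 0.0084]
eef_rot: [180.0, 0.3, -178.2]
contact_force: [0.2, 0.4, 0.3]
width: 0.853
grip_force: 0.0
```

carry_out(
  series=[
    [0,0,0,0,0,0,110],
    [0,0,0,0,0,0,110],
    [0,0,0,0,0,0,110],
    [0,0,0,0,0,0,110],
    [0,0,-0.5,0,0,0,110],
  ],
)

```text
time: 7.28
tcp_pos: [0.4375, 0.1031, 0.0105]
eef_rot: [-180.0, -0.1, -178.2]
contact_force: [0.2, -0.2, 0.7]
width: 0.57
grip_force: 0.0
```

Run:
```python
from h import *
B=ramp2w([-2.9,.4,0],*G)[0]; n=rampR(G[2])[:,2]
print("bed",B,n, get_obs()["joint_pos"].round(1),get_obs()["grip_force"])
print(delta(B+n*.07,toolR(30,11.3)))
```

```text
bed [0.5762408  0.28690874 0.06455   ] [0.48996235 0.09968397 0.8660254 ] [  3.2   1.4 121.2  -0.   57.4 -88.6] 0.0
[-17.87  18.54 -11.49  44.09  -3.69 164.96]
```

Run:
```python
from h import *
t,d=read_camera("top"); s,ds=read_camera("side"); print(get_obs()["width"],get_obs()["contact_force"])
cv2.imwrite("pics/m5.png",np.hstack([crop(cv2.convertScaleAbs(t,alpha=1.5),290,260,120,120,400,400),crop(s,320,200,120,120,400,400)]))
```

```text
0.5667897244963114 [ 0.18222163 -0.62243808  0.86709896]
```

View pics/m5.png

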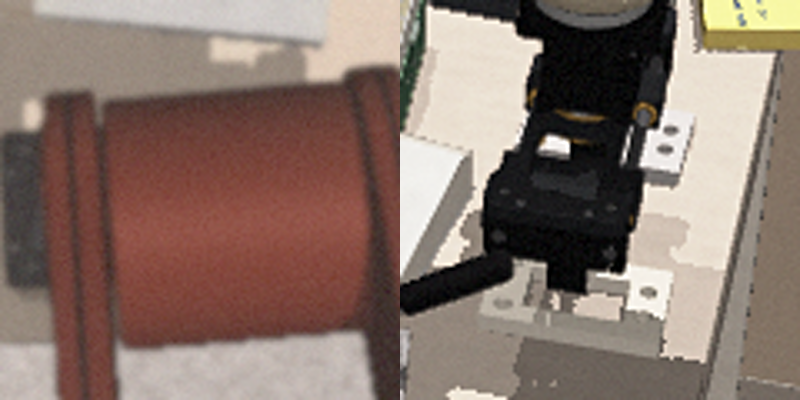

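Run:
```python
from h import *
p=get_obs()["tcp_pos"]; print(p)
print("near finger inner/outer tip",proj("side",[p+[0,.025,0],p+[0,.04,0],p+[0,.03,.03]]))
s,d=read_camera("side")
for v in range(262,306,3):
    uv=np.c_[np.arange(355,386,5),np.full(7,v)]; P=ondepth("side",uv,d)*1000; print(v,P[:,1].astype(int),P[:,2].astype(int))
```

```text
[0.43855087 0.10312199 0.01136221]
near finger inner/outer tip [[367.60912415 294.66506163]
 [365.94985594 300.10511942]
 [367.71992518 285.03479909]]
262 [201 198 194 194 190 188 189] [154 154 152 154 153 153 155]
265 [202 201 198 199 200 196 194] [149 150 149 152 155 153 153]
268 [199 198 198 201 200 201 199] [140 141 142 147 148 152 152]
271 [192 191 196 196 195 199 196] [126 127 134 136 137 143 142]
274 [190 193 191 189 187 190 197] [117 122 122 123 122 127 137]
277 [190 189 191 191 190 192 191] [110 111 116 118 119 123 124]
280 [ 96  92 136 141 189 189 190] [ 12  11  56  63 110 113 116]
283 [103  92 138 136 138  89  90] [11  3 50 50 54 10 13]
286 [110  93 137 137 136  91  88] [10 -3 41 44 45  4  3]
289 [120 104 100 100  96  93  90] [12 -1 -2  0 -1 -1 -1]
292 [127 122 110 108 102 101 101] [11  9  0  0 -3 -1  0]
295 [135 133 127 128 125 112 107] [11 11  8 12 11  0 -1]
298 [137 138 135 136 132 962 130] [  6   9   8  12  10 847  13]
301 [140 140 137 138 136 135 133] [0 2 3 5 6 8 8]
304 [148 143 141 140 138 135 134] [ 1 -1 -1  0  0  0  2]
```

The side depth puts the near fingertip at about z = 38 mm while the TCP reads 11 mm. So the half-open fingertips sit well behind the nominal TCP, and the grasp closed above the frame. I'll open, go lower and re-measure.

carry_out(
  series=[
    [0.2,0,0,0,0,0,35],
    [0.2,0,0,0,0,0,35],
    [0.2,0,0.5,0,0,0,35],
    [0.2,0,1.0,0,0,0,35],
    [0.2,0,1.0,0,0,0,35],
  ],
)

```text
time: 8.05
tcp_pos: [0.4353, 0.103, 0.0]
eef_rot: [-180.0, -0.1, -178.2]
contact_force: [-1.3, -0.5, -0.3]
width: 0.852
grip_force: 0.0
```

```bash
cat >> h.py <<'E'
def tip(cols=range(345,392,3),rows=range(262,312)):
    s,d=read_camera("side"); out=[]
    for u in cols:
        uv=np.c_[np.full(len(rows),u),list(rows)]; P=ondepth("side",uv,d)*1000
        k=np.nonzero((P[:,1]>130)&(P[:,1]<185)&(P[:,2]>14)&(P[:,2]<100))[0]
        if len(k): out.append((u,rows[k[-1]],*P[k[-1]].round(0)))
    return out
E
python3 - <<'E'
from h import *
o=get_obs(); print(o["tcp_pos"],o["width"],o["contact_force"])
for r in tip(): print(r)
E
```

```text
[4.35324982e-01 1.03001804e-01 9.20282608e-06] 0.851521515075366 [-1.2749134  -0.53733419 -0.26574627]
(354, 295, np.float64(463.0), np.float64(139.0), np.float64(14.0))
(366, 296, np.float64(440.0), np.float64(135.0), np.float64(14.0))
(369, 295, np.float64(432.0), np.float64(151.0), np.float64(34.0))
(372, 298, np.float64(428.0), np.float64(138.0), np.float64(15.0))
(375, 297, np.float64(421.0), np.float64(152.0), np.float64(32.0))
(384, 300, np.float64(405.0), np.float64(137.0), np.float64(14.0))
```

carry_out(
  series=[
    [0,0,1.0,0,0,0,35],
    [0,0,2.0,0,0,0,35],
    [0,0,2.5,0,0,0,35],
    [0,0,2.5,0,0,0,35],
    [0,0,2.5,0,0,0,80],
  ],
)

```text
time: 8.72
tcp_pos: [0.4362, 0.1031, -0.0241]
eef_rot: [-180.0, 0.0, -178.2]
contact_force: [1.0, -0.2, -1.2]
width: 0.81
grip_force: 0.0
```

carry_out(
  series=[
    [0,0,0,0,0,0,110],
    [0,0,0,0,0,0,110],
    [0,0,0,0,0,0,110],
    [0,0,0,0,0,0,110],
    [0,0,0,0,0,0,110],
  ],
)

```text
time: 9.35
tcp_pos: [0.4364, 0.1031, -0.0239]
eef_rot: [180.0, 0.0, -178.2]
contact_force: [-0.6, 0.7, 4.0]
width: 0.684
grip_force: 25.0
```

carry_out(
  series=[
    [0,0,-5,0,0,0,110],
    [0,0,-11,0,0,0,110],
    [0,0,-17,0,0,5,110],
    [0,0,-23,0,0,15,110],
    [0,0,-24,0,0,25,110],
  ],
)

```text
time: 9.98
tcp_pos: [0.4387, 0.1031, 0.2209]
eef_rot: [179.8, 0.4, 156.4]
contact_force: [-0.4, 0.9, -1.1]
width: 0.685
grip_force: 25.0
```

carry_out(
  series=[
    [0,0,0,0,0,10,110],
    [0,0,0,0,0,20,110],
    [0,0,0,0,0,30,110],
    [0,0,0,0,0,40,110],
    [0,0,0,0,0,50,110],
  ],
)

```text
time: 10.6
tcp_pos: [0.4356, 0.1029, 0.2151]
eef_rot: [-179.9, -0.0, 106.4]
contact_force: [-0.9, 0.6, -0.8]
width: 0.682
grip_force: 25.0
```

carry_out(
  series=[
    [0,0,0,0,0,10,110],
    [0,0,0,0,0,20,110],
    [0,0,0,0,0,30,110],
    [0,0,0,0,0,40,110],
    [0,0,0,0,0,50,110],
  ],
)

```text
time: 11.22
tcp_pos: [0.4356, 0.1029, 0.2151]
eef_rot: [-180.0, 0.1, 56.4]
contact_force: [1.0, -0.3, -0.3]
width: 0.684
grip_force: 25.0
```

```bash
cat >> h.py <<'E'
NR=rampR(G[2])[:,2]
def over(bx,by,hgt,off,dyaw=0,flip=True,pitch=30):
    # tool pose to hold the plate underside hgt mm over the bed, plate centre at bed point; off = plate centre (tool x,y) and underside behind TCP, mm
    R=toolR(pitch,11.5+dyaw) if flip else toolR(-pitch,-168.5+dyaw)
    B=ramp2w([bx,by,hgt],*G)[0]
    return B-R.apply(np.array([off[0],off[1],-off[2]])/1000), R
E
python3 - <<'E'
from h import *
p,R=over(-2.9,.4,75,(1.2,0,24),-.2); o=get_obs()
print(o["joint_pos"].round(1),o["width"],p); print("untilted",delta(p+[0,0,.04],toolR(0,11.3))); print("tilted",delta(p,R))
R2=toolR(0,11.3); print("2nd from there",R2.inv().apply(-np.array([0,0,.04]))*100,(R2.inv()*R).as_rotvec(degrees=True))
E
```

```text
[  3.2 -13.3 110.9  -0.   82.5  36.8] 0.684246504507747 [0.60020152 0.29183005 0.1093173 ]
untilted [ 2.485e+01  3.280e+00  6.560e+00 -3.000e-02  7.000e-02  4.513e+01]
tilted [ 24.85   3.28  10.56  11.78 -28.35  44.08]
2nd from there [ 0.0000000e+00 -4.8985872e-16  4.0000000e+00] [ 0.0000000e+00 -3.0000000e+01 -1.8369702e-15]
```

carry_out(
  series=[
    [5,0.7,0,0,0,9,110],
    [10,1.4,0,0,0,18,110],
    [15,2,0,0,0,27,110],
    [20,2.7,0,0,0,36,110],
    [24.8,3.3,0,0,0,45.1,110],
  ],
)

```text
time: 11.85
tcp_pos: [0.6002, 0.2935, 0.2147]
eef_rot: [180.0, 0.1, 11.4]
contact_force: [-0.1, 0.1, -0.4]
width: 0.687
grip_force: 25.0
```

carry_out(
  series=[
    [0,0,0,0,-6,0,110],
    [0,0,1,0,-14,0,110],
    [0,0,2.5,0,-22,0,110],
    [0,0,4,0,-30,0,110],
    [0,0,5,0,-30,0,110],
  ],
)

```text
time: 12.48
tcp_pos: [0.5981, 0.2911, 0.1558]
eef_rot: [179.9, 30.7, 11.5]
contact_force: [0.2, -0.2, -2.7]
width: 0.683
grip_force: 25.0
```

Run:
```python
from h import *
p,R=over(-2.9,.4,55,(1.2,0,24),-.2); o=get_obs()
print(o["joint_pos"].round(1),o["width"],p); print("tilted",delta(p,R))
for n in ("top","side"):
    im,d=read_camera(n); cv2.imwrite(f"pics/{n}6.png",im); np.save(f"{n}6.npy",d)
t=cv2.imread("pics/top6.png"); s=cv2.imread("pics/side6.png")
cv2.imwrite("pics/m6.png",np.hstack([crop(cv2.convertScaleAbs(t,alpha=1.6),190,160,110,110,300,300),crop(s,205,220,150,180,500,600)[:300*2][:,:]][1:]))
```

```text
[ 17.5  48.4  47.4   3.2 114.7  96.5] 0.6828172916819716 [0.59040227 0.28983637 0.09199679]
tilted [ 2.59 -0.05  5.88  0.24  0.75  0.21]
```

View pics/m6.png

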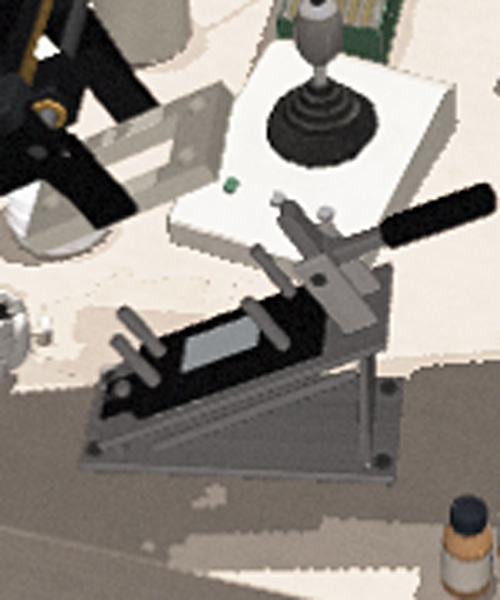

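The spacer is held over the ramp roughly parallel to the bed, with its +x end (holes at crop (198,103) and (180,150)) uphill. I'll bring it to 55 mm above the bed and compare it with the posts in the same camera.

carry_out(
  series=[
    [1,0,2,0,0,0,110],
    [2.6,-0.05,4,0.2,0.7,0.2,110],
    [2.6,-0.05,5.9,0.2,0.7,0.2,110],
    [2.6,-0.05,5.9,0.2,0.7,0.2,110],
    [2.6,-0.05,5.9,0.2,0.7,0.2,110],
  ],
)

```text
time: 13.2
tcp_pos: [0.5934, 0.292, 0.1045]
eef_rot: [-179.9, 29.0, 11.5]
contact_force: [0.6, -0.2, -0.9]
width: 0.68
grip_force: 25.0
```

```bash
cat >> h.py <<'E'
def plate(n,d,im,zr,box):
    Q,uv=cloud(n,box,d); P=toramp(Q,*G); sat=cv2.cvtColor(im,cv2.COLOR_BGR2HSV)[uv[:,1],uv[:,0]]
    m=(P[:,2]>zr[0])&(P[:,2]<zr[1])&(abs(P[:,0])<62)&(abs(P[:,1])<40)&(sat[:,2]>90)
    q=P[m]; u=uv[m]
    for _ in range(8):
        s=np.linalg.lstsq(np.c_[q[:,:2],np.ones(len(q))],q[:,2],rcond=None)[0]; r=q[:,2]-q[:,:2]@s[:2]-s[2]; k=abs(r-np.median(r))<max(3,1.5*r.std()); q=q[k]; u=u[k]
    return s,q,u
def look(tag,zr):
    for n,box in (("side",(200,200,340,370)),("top",(190,150,290,310))):
        im,d=read_camera(n); cv2.imwrite(f"pics/{n}{tag}.png",im); np.save(f"{n}{tag}.npy",d)
        s,q,u=plate(n,d,im,zr,box); 
        if len(q)<30: print(n,len(q)); continue
        print(n,len(q),"plane",s.round(3),"x",np.percentile(q[:,0],[.5,2,98,99.5]).round(1),"y",np.percentile(q[:,1],[.5,2,98,99.5]).round(1))
E
python3 - <<'E'
from h import *
p,R=over(-2.9,.4,55,(1.2,0,24),-.2); print(delta(p,R)); print(get_obs()["joint_pos"].round(1))
look("7",(50,85))
E
```

```text
[ 0.31  0.15  1.26 -0.03 -0.96  0.15]
[ 17.6  48.   53.    3.2 107.9  96.4]
side 750 plane [-1.7000e-02  0.0000e+00  7.7409e+01] x [-48.3 -46.1  55.5  56. ] y [-34.4 -33.9  26.9  28.8]
top 0
  return _methods._mean(a, axis=axis, dtype=dtype,
  ret = ret.dtype.type(ret / rcount)
  ret = _var(a, axis=axis, dtype=dtype, out=out, ddof=ddof,
  arrmean = um.true_divide(arrmean, div, out=arrmean,
  ret = ret.dtype.type(ret / rcount)
```

carry_out(
  series=[
    [0.5,0.15,0.6,0,-0.9,0.15,110],
    [0.5,0.15,1.2,0,-0.9,0.15,110],
    [0.5,0.15,1.2,0,-0.9,0.15,110],
    [0.5,0.15,1.2,0,-0.9,0.15,110],
    [0.5,0.15,1.2,0,-0.9,0.15,110],
  ],
)

```text
time: 13.92
tcp_pos: [0.5916, 0.2898, 0.089]
eef_rot: [-180.0, 30.2, 11.3]
contact_force: [0.1, -0.6, -1.8]
width: 0.684
grip_force: 25.0
```

```bash
cat >> h.py <<'E'
def rect(n,im,z,S=4):   # view of the ramp-parallel plane at height z, S px/mm, x -75..75 to the right, y -45..45 upward
    c=np.array([[-75,45,z],[75,45,z],[75,-45,z],[-75,-45,z]]); K,D,_,_=cal(n)
    u=cv2.undistort(im,K,D); pz=proj(n,ramp2w(c,*G)); pu=cv2.undistortPoints(pz.reshape(-1,1,2),K,D,P=K)[:,0]
    H=cv2.getPerspectiveTransform(np.float32(pu),np.float32([[0,0],[150*S,0],[150*S,90*S],[0,90*S]])); return cv2.warpPerspective(u,H,(150*S,90*S),flags=cv2.INTER_CUBIC)
E
python3 - <<'E' 2>/dev/null
from h import *
p,R=over(-2.9,.4,55,(1.2,0,24),-.2); print(delta(p,R))
look("8",(50,85))
im=cv2.imread("pics/side8.png"); d=np.load("side8.npy"); print(posts("side",d,G,14,36).round(2))
a=rect("side",im,66); b=rect("side",im,34)
cv2.imwrite("pics/m8.png",cv2.convertScaleAbs(np.vstack([a[:300],b[60:]]),alpha=1.2))
E
```

```text
[-0.25 -0.02 -0.2  -0.02  0.18 -0.03]
side 728 plane [ 6.0000e-03 -3.0000e-03  6.2746e+01] x [-55.1 -52.6  49.2  50.2] y [-32.9 -32.3  28.4  30.3]
top 0
[[ 3.829e+01  1.651e+01 -4.000e-02  7.000e-02  5.700e+01]
 [ 3.853e+01 -1.961e+01 -4.000e-02  4.000e-02  5.900e+01]
 [-4.083e+01  6.800e+00  2.400e-01 -2.200e-01  1.600e+01]
 [-4.143e+01 -1.193e+01 -2.000e-02 -2.000e-02  5.600e+01]]
```

View pics/m8.png

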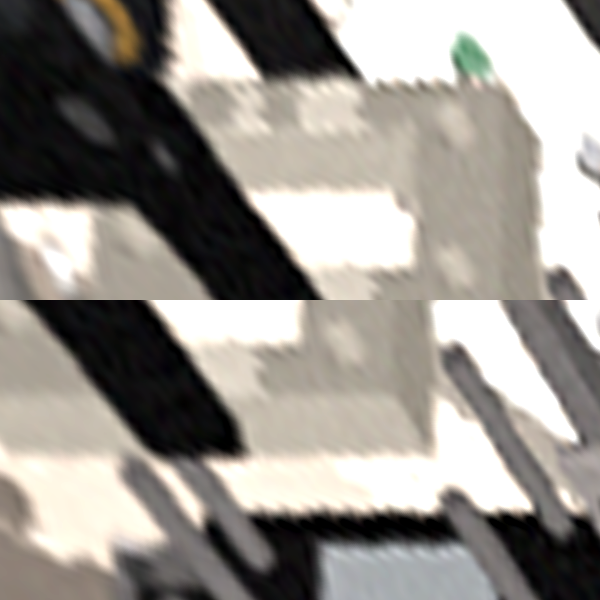

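The spacer's upper holes are at (455,118) and (455,262) in the first panel, and the post tips are at (455,362), (455,505) and (137,465) in the second. I'll compute the offset between them.

```bash
cat >> h.py <<'E'
def shiftplane(n,xy,z0,z1):
    c=toramp(rays(n,[[0,0]])[0][None],*G)[0]; P=np.c_[xy,np.full(len(xy),z0)]; return (c+(P-c)*((z1-c[2])/(z0-c[2])))[:,:2]
def holes(n,im,zc,x0=25,x1=52,lohi=None):
    a=cv2.cvtColor(rect(n,im,zc),cv2.COLOR_BGR2GRAY); X0=int((x0+75)*4); X1=int((x1+75)*4); return a[:,X0:X1],X0
E
python3 - <<'E'
from h import *
h=np.array([[455,118],[455,262]]); H=np.c_[-75+h[:,0]/4,45-h[:,1]/4]
for z in (62.7,56.7): print(z,shiftplane("side",H,66,z).round(2))
im=cv2.imread("pics/side8.png")
for zc in (56.7,):
    a=cv2.cvtColor(rect("side",im,zc),cv2.COLOR_BGR2GRAY)
    for (cx,cy) in shiftplane("side",H,66,zc):
        c,r=int((cx+75)*4),int((45-cy)*4); w=a[r-26:r+26,c-26:c+26].astype(float); th=(np.median(w)+w[20:32,20:32].max())/2
        m=(w>th).astype(np.uint8); k,l,st,ce=cv2.connectedComponentsWithStats(m); i=l[26,26] or 1+np.argmax(st[1:,4]); print(th,st[i],-75+(c-26+ce[i][0])/4,45-(r-26+ce[i][1])/4)
b=cv2.cvtColor(rect("side",im,34),cv2.COLOR_BGR2GRAY)
print(delta(*over(-2.9,.4,55,(1.2,0,24),-.2)))
E
```

```text
62.7 [[ 35.89  19.96]
 [ 35.89 -16.26]]
56.7 [[30.69 28.06]
 [30.69 -8.56]]
158.0 [ 12  13  29  37 664] 30.61031626506025 27.181099397590362
159.0 [ 12  14  29  33 586] 30.699658703071677 -9.23378839590444
[-0.25 -0.03 -0.19 -0.02  0.17 -0.03]
```

Run:
```python
from h import *
print(delta(*over(-3.2,.8,38,(1.2,0,24),-.2)), delta(*over(-3.2,.8,26,(1.2,0,24),-.2)))
```

```text
[-0.22  0.02  1.51 -0.02  0.17 -0.03] [-0.21  0.02  2.71 -0.02  0.17 -0.03]
```

carry_out(
  series=[
    [-0.2,0,0.8,0,0.2,0,110],
    [-0.2,0,1.5,0,0.2,0,110],
    [-0.2,0,1.5,0,0.2,0,110],
    [-0.2,0,1.5,0,0.2,0,110],
    [-0.2,0,1.5,0,0.2,0,110],
  ],
  squeeze=40,
)

```text
time: 14.65
tcp_pos: [0.5826, 0.288, 0.077]
eef_rot: [-180.0, 30.0, 11.3]
contact_force: [0.1, 0.4, -0.7]
width: 0.676
grip_force: 40.0
```

carry_out(
  series=[
    [0,0,0.2,0,0,0,110],
    [0,0,0.4,0,0,0,110],
    [0,0,0.6,0,0,0,110],
    [0,0,0.8,0,0,0,110],
    [0,0,0.8,0,0,0,110],
  ],
)

```text
time: 15.28
tcp_pos: [0.5783, 0.2873, 0.0696]
eef_rot: [-180.0, 30.0, 11.3]
contact_force: [-0.6, 1.1, -0.7]
width: 0.682
grip_force: 40.0
```

```bash
cat >> h.py <<'E'
def where(off,flip=True):
    o=get_obs(); R=Ro.from_euler("xyz",o["eef_rot"],degrees=True); c=o["tcp_pos"]+R.apply(np.array([off[0],off[1],-off[2]])/1000)
    f=o["contact_force"]@rampR(G[2]); t=o["ft_torque"]@rampR(G[2]); print("plate in ramp",toramp(c[None],*G)[0].round(2),"F ramp",f.round(1),"T",t.round(2),"rot",o["eef_rot"].round(1),"w",round(o["width"],3))
E
python3 -c "
from h import *
where((1.2,0,24))"
```

```text
plate in ramp [-3.35  0.53 29.45] F ramp [-0.1 -1.2 -0.8] T [-0.18  0.37  0.  ] rot [-180.    30.    11.3] w 0.682
```

carry_out(
  series=[
    [0,0,0.3,0,0,0,110],
    [0,0,0.6,0,0,0,110],
    [0,0,0.9,0,0,0,110],
    [0,0,1.2,0,0,0,110],
    [0,0,1.2,0,0,0,110],
  ],
)

```text
time: 15.9
tcp_pos: [0.5723, 0.286, 0.0591]
eef_rot: [-180.0, 30.0, 11.3]
contact_force: [1.5, 1.8, -2.1]
width: 0.681
grip_force: 40.0
```

```bash
python3 - <<'E' 2>/dev/null
from h import *
where((1.2,0,24)); look("9",(15,60)); print(posts("side",np.load("side9.npy"),G,14,36).round(2))
E
```

```text
plate in ramp [-3.31  0.54 17.28] F ramp [-2.6 -1.5 -1. ] T [-0.26  0.43  0.07] rot [-180.    30.    11.3] w 0.681
side 661 plane [ 2.0000e-03 -1.0000e-02  2.7253e+01] x [-52.4 -49.6  51.6  52.4] y [-33.6 -32.5  28.7  30.2]
top 0
[]
```

No vertical force at 17 mm, which is well below the 35 mm post tips, so the posts are inside the holes. Continuing down.

carry_out(
  series=[
    [0.05,-0.03,0.4,0,0,0,110],
    [0.05,-0.03,0.8,0,0,0,110],
    [0.05,-0.03,1.2,0,0,0,110],
    [0.05,-0.03,1.4,0,0,0,110],
    [0.05,-0.03,1.4,0,0,0,110],
  ],
)

```text
time: 16.62
tcp_pos: [0.5658, 0.2849, 0.047]
eef_rot: [180.0, 30.0, 11.3]
contact_force: [0.7, -0.6, -0.0]
width: 0.682
grip_force: 40.0
```

```bash
python3 - <<'E' 2>/dev/null
from h import *
where((1.2,0,24)); look("10",(-5,40))
E
```

```text
plate in ramp [-3.73  0.37  3.47] F ramp [-0.5  0.7  0.3] T [ 0.01  0.21 -0.04] rot [180.   30.   11.3] w 0.682
side 624 plane [ 3.0000e-03 -2.0000e-03  1.3452e+01] x [-53.3 -50.2  50.8  51.7] y [-33.  -32.4  28.2  29.5]
top 0
```

carry_out(
  series=[
    [0,0,0.15,0,0,0,110],
    [0,0,0.3,0,0,0,110],
    [0,0,0.45,0,0,0,110],
    [0,0,0.45,0,0,0,110],
    [0,0,0.45,0,0,0,110],
  ],
)

```text
time: 17.35
tcp_pos: [0.5646, 0.2847, 0.0443]
eef_rot: [-180.0, 29.9, 11.3]
contact_force: [1.5, 0.3, 5.1]
width: 0.682
grip_force: 40.0
```

```bash
python3 - <<'E' 2>/dev/null
from h import *
where((1.2,0,24)); look("11",(-5,40))
E
```

```text
plate in ramp [-3.9   0.32  0.54] F ramp [ 1.2 -0.   5.2] T [ 0.18 -0.04  0.01] rot [-180.    29.9   11.3] w 0.682
side 616 plane [ 4.0000e-03 -4.0000e-03  1.0496e+01] x [-52.  -49.7  50.8  51.3] y [-33.4 -32.6  28.3  28.9]
top 0
```

carry_out(
  series=[
    [0,0,0.05,0,0,0,60],
    [0,0,0.05,0,0,0,20],
    [0,0,0.05,0,0,0,0],
    [0,0,0.05,0,0,0,0],
    [0,0,-1,0,0,0,0],
  ],
)

```text
time: 18.08
tcp_pos: [0.5679, 0.2853, 0.0513]
eef_rot: [180.0, 30.1, 11.3]
contact_force: [0.5, -0.1, 0.3]
width: 0.991
grip_force: 0.0
```

carry_out(
  series=[
    [0,0,-4,0,0,0,0],
    [0,0,-7,0,4,0,0],
    [0,0,-10,0,12,0,0],
    [0,0,-11,0,20,0,0],
    [0,0,-12,0,28,0,0],
  ],
)

```text
time: 18.7
tcp_pos: [0.6292, 0.2976, 0.1585]
eef_rot: [-180.0, 1.6, 11.3]
contact_force: [0.1, -0.3, -1.2]
width: 1.001
grip_force: 0.0
```

```bash
python3 - <<'E' 2>/dev/null
from h import *
o=get_obs(); print(o["tcp_pos"],o["eef_rot"],o["joint_pos"].round(1),o["width"]); look("12",(-5,40))
print(delta([.4489,-.0493,.06],toolR(0,-1.1)))
E
```

```text
[0.62915532 0.29760438 0.15849505] [-179.96803823    1.55327109   11.25193731] [18.7 24.9 75.9  0.2 80.8 97.4] 1.0007437211311936
side 865 plane [4.0000e-03 5.0000e-03 1.0455e+01] x [-53.5 -52.3  49.7  50.5] y [-33.6 -32.6  28.1  29.7]
top 59 plane [-6.0000e-03 -1.1600e-01  1.7009e+01] x [-55.2 -55.1  -8.2  -5.1] y [25.8 25.9 32.3 32.3]
[-23.83  30.53  10.59   0.18   1.84  12.42]
```

carry_out(
  series=[
    [0,0,-6,0,1.8,0,0],
    [-3.8,4.8,-6,0.2,1.8,4,0],
    [-7.6,9.6,-6,0.2,1.8,8,0],
    [-11.4,14.4,-6,0.2,1.8,12.4,0],
    [-15.2,19.2,-6,0.2,1.8,12.4,0],
  ],
)

```text
time: 19.42
tcp_pos: [0.518, 0.078, 0.222]
eef_rot: [180.0, 0.3, -1.2]
contact_force: [-0.2, -1.8, 0.6]
width: 0.997
grip_force: 0.0
```

```bash
python3 - <<'E' 2>/dev/null
from h import *
print(get_obs()["tcp_pos"],delta([.4489,-.0493,.06],toolR(0,-1.1)))
E
```

```text
[0.51798543 0.0779962  0.22201847] [-6.57 12.86 16.24  0.04  0.28 -0.09]
```

```bash
python3 - <<'E' 2>/dev/null
from h import *
for n,box in (("top",(440,200,560,360)),("side",(320,120,450,260))):
    Q,uv=cloud(n,box,np.load(n+"0.npy"))
    for lo,hi in ((.02,.05),(.05,.09),(.09,.2)):
        for x0 in (.38,.41,.44,.47):
            m=(Q[:,2]>lo)&(Q[:,2]<hi)&(Q[:,0]>x0)&(Q[:,0]<x0+.04)&(Q[:,1]<-.085)
            if m.sum()>3: print(n,lo,x0,m.sum(),np.percentile(Q[m][:,1],97).round(4))
E
```

```text
top 0.02 0.38 187 -0.1726
top 0.02 0.41 80 -0.1351
top 0.02 0.44 60 -0.1195
top 0.02 0.47 68 -0.1202
top 0.05 0.41 199 -0.1337
top 0.05 0.44 487 -0.1203
top 0.05 0.47 465 -0.1208
top 0.09 0.41 746 -0.1414
top 0.09 0.44 1470 -0.1414
top 0.09 0.47 1457 -0.1435
side 0.02 0.38 237 -0.1901
side 0.02 0.41 364 -0.1293
side 0.02 0.44 193 -0.1146
side 0.02 0.47 178 -0.117
side 0.05 0.38 302 -0.2869
side 0.05 0.41 952 -0.1301
side 0.05 0.44 1042 -0.1169
side 0.05 0.47 995 -0.1196
side 0.09 0.38 53 -0.3327
side 0.09 0.41 269 -0.1373
side 0.09 0.44 403 -0.1368
side 0.09 0.47 374 -0.1385
```

The power box's face, at y ≈ -0.12 and over 90 mm tall, is too close to the cover for the 190 mm wide gripper body if I grip across its y. I'll turn the tool 90°, grip the cover by its two stubs, shift it toward +y, then regrip it by the sides.

carry_out(
  series=[
    [-2,4,0,0,0,-10,35],
    [-4,8,0,0,0,-20,35],
    [-6.6,12.8,0,0,0,-30,35],
    [-6.6,12.8,0,0,0,-40,35],
    [-6.6,12.8,0,0,0,-50,35],
  ],
  squeeze=20,
)

```text
time: 20.05
tcp_pos: [0.4501, -0.0483, 0.2227]
eef_rot: [-179.8, 0.2, 49.1]
contact_force: [0.2, 0.5, 0.5]
width: 0.869
grip_force: 0.0
```

carry_out(
  series=[
    [0,0,0,0,0,-10,35],
    [0,0,2,0,0,-20,35],
    [0,0,6,0,0,-30,35],
    [0,0,10,0,0,-40,35],
    [0,0,15,0,0,-40,35],
  ],
)

```text
time: 20.68
tcp_pos: [0.4512, -0.0478, 0.0719]
eef_rot: [-179.9, 0.0, 88.9]
contact_force: [-0.2, -0.4, 0.5]
width: 0.862
grip_force: 0.0
```

```bash
python3 - <<'E' 2>/dev/null
from h import *
o=get_obs(); print(o["tcp_pos"],o["joint_pos"].round(1),o["width"],delta([.4489,-.0488,-.0125],toolR(0,88.9)))
s,d=read_camera("side"); t,_=read_camera("top")
cv2.imwrite("pics/m13.png",np.hstack([crop(s,330,160,120,120,400,400),crop(cv2.convertScaleAbs(t,alpha=1.5),370,230,120,120,400,400)]))
E
```

```text
[ 0.45116414 -0.0478141   0.07192878] [-1.600e+01 -3.800e+00  1.186e+02 -1.000e-01  6.530e+01 -1.490e+01] 0.8615219934593988 [-0.1  -0.2   8.44 -0.14  0.03  0.05]
```

View pics/m13.png

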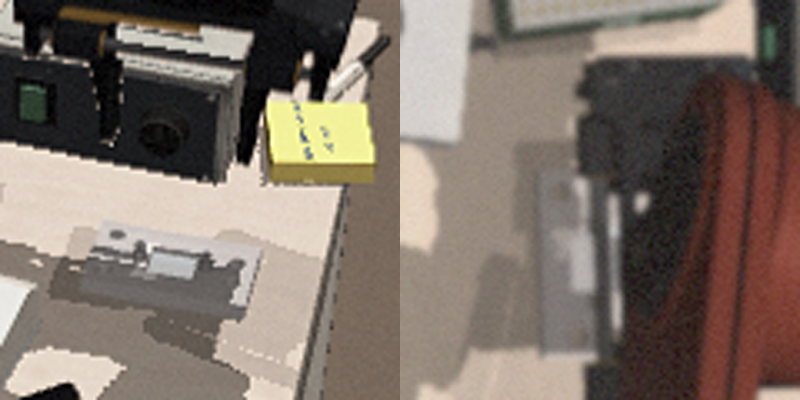

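The cover lies untouched, with its stubs at side crop (140,255) and (208,255). The turned gripper's two fingertips are above its ends, clear of the power box. Descending and closing on the stubs.

carry_out(
  series=[
    [-0.1,-0.2,3,0,0,0,35],
    [-0.1,-0.2,6,0,0,0,35],
    [-0.1,-0.2,8,0,0,0,35],
    [-0.1,-0.2,8.4,0,0,0,35],
    [-0.1,-0.2,8.4,0,0,0,130],
  ],
)

```text
time: 21.4
tcp_pos: [0.4484, -0.0486, -0.0111]
eef_rot: [-179.9, 0.1, 88.8]
contact_force: [0.3, 0.2, -0.9]
width: 0.81
grip_force: 0.0
```

carry_out(
  series=[
    [0,0,0,0,0,0,150],
    [0,0,0,0,0,0,150],
    [0,0,0,0,0,0,150],
    [0,0,0,0,0,0,150],
    [0,0,0,0,0,0,150],
  ],
)

```text
time: 22.02
tcp_pos: [0.4477, -0.0483, -0.0119]
eef_rot: [-179.9, 0.1, 88.9]
contact_force: [-0.4, 0.6, 6.0]
width: 0.537
grip_force: 20.0
```

carry_out(
  series=[
    [0,0,-1,0,0,0,150],
    [1,0,-1.5,0,0,0,150],
    [5,0,-1.5,0,0,0,150],
    [9,0,-1.5,0,0,0,150],
    [12,0,-1.5,0,0,0,150],
  ],
)

```text
time: 22.65
tcp_pos: [0.4485, 0.0739, 0.0023]
eef_rot: [-179.8, 0.0, 88.9]
contact_force: [0.4, -0.3, -2.0]
width: 0.534
grip_force: 20.0
```

carry_out(
  series=[
    [0,0,0,0,0,0,150],
    [0,0,0.8,0,0,0,150],
    [0,0,1.45,0,0,0,150],
    [0,0,1.45,0,0,0,150],
    [0,0,1.45,0,0,0,150],
  ],
)

```text
time: 23.28
tcp_pos: [0.4488, 0.0712, -0.0126]
eef_rot: [-179.8, 0.0, 88.8]
contact_force: [-0.4, 0.3, -1.2]
width: 0.536
grip_force: 20.0
```

carry_out(
  series=[
    [0,0,0.05,0,0,0,90],
    [0,0,0.05,0,0,0,35],
    [0,0,-2,0,0,0,35],
    [0,0,-6,0,0,-5,35],
    [0,0,-10,0,0,-15,35],
  ],
)

```text
time: 23.9
tcp_pos: [0.4494, 0.0719, 0.0888]
eef_rot: [-179.8, -0.0, 104.1]
contact_force: [1.1, -0.5, -0.5]
width: 0.856
grip_force: 0.0
```

carry_out(
  series=[
    [0,0,0,0,0,-10,35],
    [0,0,0,0,0,-20,35],
    [0,0,0,0,0,-30,35],
    [0,0,0,0,0,-40,35],
    [0,0,0,0,0,-50,35],
  ],
)

```text
time: 24.52
tcp_pos: [0.4498, 0.0719, 0.0879]
eef_rot: [-179.9, -0.1, 154.2]
contact_force: [-0.1, -0.1, 0.2]
width: 0.863
grip_force: 0.0
```

carry_out(
  series=[
    [0,0,0,0,0,-10,35],
    [0,0,0,0,0,-20,35],
    [0,0,0,0,0,-25,35],
    [0,0,0,0,0,-25,35],
    [0,0,0,0,0,-25,35],
  ],
)

```text
time: 25.15
tcp_pos: [0.4496, 0.072, 0.0878]
eef_rot: [-180.0, -0.2, 178.8]
contact_force: [0.7, -1.0, 0.7]
width: 0.866
grip_force: 0.0
```

```bash
python3 - <<'E' 2>/dev/null
from h import *
o=get_obs(); print(o["tcp_pos"],o["eef_rot"],o["joint_pos"].round(1),o["width"])
for n in ("side","top"):
    im,d=read_camera(n); cv2.imwrite(f"pics/{n}14.png",im)
    c=proj(n,[[.449,.072,.012]])[0]; x0,y0=int(c[0])-60,int(c[1])-45
    Q,uv=cloud(n,(x0,y0,x0+120,y0+90),d); v=im[uv[:,1],uv[:,0]].astype(int)
    m=(Q[:,2]>.008)&(Q[:,2]<.016)&(abs(Q[:,0]-.449)<.075)&(abs(Q[:,1]-.072)<.055)
    if m.sum()>20:
        r=cv2.minAreaRect(np.float32(Q[m][:,:2]*1000)); print(n,m.sum(),r,np.median(Q[m],0))
    K=(Q[:,2]>.018)&(Q[:,2]<.03)&(abs(Q[:,0]-.449)<.045)&(abs(Q[:,1]-.072)<.02)
    print("stubs",(Q[K]*1000).round(0)[np.argsort(Q[K][:,0])][::3].tolist())
E
```

```text
[0.44962521 0.07195482 0.08783958] [-1.79964190e+02 -1.75731027e-01  1.78761272e+02] [ -0.8  -4.8 117.7  -0.   67.3 -89.6] 0.8658182415502226
side 944 ((458.5560302734375, 71.35408020019531), (78.11344146728516, 129.10781860351562), 89.3203125) [0.44235068 0.07575878 0.01137783]
stubs [[423.0, 78.0, 21.0], [425.0, 81.0, 23.0], [426.0, 80.0, 20.0], [428.0, 73.0, 20.0], [466.0, 71.0, 20.0], [468.0, 75.0, 23.0], [469.0, 76.0, 24.0]]
stubs []
```

carry_out(
  series=[
    [0.1,-0.1,4,0,0,0,35],
    [0.1,-0.1,8,0,0,0,35],
    [0.1,-0.1,11,0,0,0,35],
    [0.1,-0.1,11.2,0,0,0,35],
    [0.1,-0.1,11.2,0,0,0,80],
  ],
  squeeze=40,
)

```text
time: 25.88
tcp_pos: [0.4488, 0.0709, -0.0234]
eef_rot: [-180.0, -0.1, 178.8]
contact_force: [0.4, 1.1, 0.5]
width: 0.814
grip_force: 0.0
```

carry_out(
  series=[
    [0,0,0,0,0,0,110],
    [0,0,0,0,0,0,110],
    [0,0,0,0,0,0,110],
    [0,0,0,0,0,0,110],
    [0,0,0,0,0,0,110],
  ],
)

```text
time: 26.5
tcp_pos: [0.4497, 0.0711, -0.0227]
eef_rot: [-180.0, -0.0, 178.9]
contact_force: [-0.5, 1.8, 6.8]
width: 0.678
grip_force: 40.0
```

carry_out(
  series=[
    [0,0,-5,0,0,0,110],
    [0,0,-11,0,0,0,110],
    [0,0,-17,0,0,5,110],
    [0,0,-23,0,0,15,110],
    [0,0,-24,0,0,25,110],
  ],
)

```text
time: 27.12
tcp_pos: [0.4516, 0.0709, 0.2214]
eef_rot: [179.9, 0.3, 153.5]
contact_force: [-0.5, -0.1, -2.5]
width: 0.678
grip_force: 40.0
```

carry_out(
  series=[
    [0,0,0,0,0,10,110],
    [0,0,0,0,0,20,110],
    [0,0,0,0,0,30,110],
    [0,0,0,0,0,40,110],
    [0,0,0,0,0,50,110],
  ],
)

```text
time: 27.75
tcp_pos: [0.4485, 0.0709, 0.2155]
eef_rot: [-179.8, -0.0, 103.5]
contact_force: [-0.2, -0.4, -1.8]
width: 0.675
grip_force: 40.0
```

carry_out(
  series=[
    [0,0,0,0,0,10,110],
    [0,0,0,0,0,20,110],
    [0,0,0,0,0,30,110],
    [0,0,0,0,0,40,110],
    [0,0,0,0,0,50,110],
  ],
)

```text
time: 28.38
tcp_pos: [0.4485, 0.0709, 0.2156]
eef_rot: [-179.8, 0.2, 53.5]
contact_force: [-0.1, -0.1, -2.7]
width: 0.679
grip_force: 40.0
```

Run:
```python
from h import *
p,R=over(-3.6,.4,75,(.5,0,23.5),-.2); print("untilted",delta(p+[0,0,.10],toolR(0,11.3)),get_obs()["width"])
```

```text
untilted [26.89 -0.83  0.57 -0.08  0.22 42.23] 0.6788589014893643
```

carry_out(
  series=[
    [5.4,-0.2,0,0,0,8,110],
    [10.8,-0.4,0,0,0,17,110],
    [16.2,-0.5,0,0,0,26,110],
    [21.6,-0.7,0,0,0,35,110],
    [26.9,-0.8,0,0,0,42.2,110],
  ],
)

```text
time: 29.0
tcp_pos: [0.6015, 0.2944, 0.2147]
eef_rot: [180.0, 0.2, 11.4]
contact_force: [-0.2, -0.1, -0.9]
width: 0.678
grip_force: 40.0
```

carry_out(
  series=[
    [0,0,0,0,-6,0,110],
    [0,0,1,0,-14,0,110],
    [0,0,2.5,0,-22,0,110],
    [0,0,4,0,-30,0,110],
    [0,0,5,0,-30,0,110],
  ],
)

```text
time: 29.62
tcp_pos: [0.5997, 0.2917, 0.1554]
eef_rot: [179.9, 30.9, 11.5]
contact_force: [0.1, 0.2, -4.0]
width: 0.68
grip_force: 40.0
```

Run:
```python
from h import *
p,R=over(-3.7,.35,50,(.5,0,23.5),-.2); print(delta(p,R),get_obs()["width"]); where((.5,0,23.5))
```

```text
[ 2.61 -0.02  6.37  0.24  0.9   0.21] 0.6802789009172032
plate in ramp [ 20.98   0.36 114.14] F ramp [-2.1 -0.1 -3.3] T [-0.01  0.34 -0.01] rot [179.9  30.9  11.5] w 0.68
```

carry_out(
  series=[
    [1,0,2,0,0,0,110],
    [2.6,0,4,0.2,0.8,0.2,110],
    [2.6,0,6,0.2,0.8,0.2,110],
    [2.6,0,6,0.2,0.8,0.2,110],
    [2.6,0,6,0.2,0.8,0.2,110],
  ],
)

```text
time: 30.25
tcp_pos: [0.5943, 0.2919, 0.1035]
eef_rot: [-179.9, 29.1, 11.5]
contact_force: [0.1, -0.3, -2.3]
width: 0.681
grip_force: 40.0
```

```bash
python3 - <<'E' 2>/dev/null
from h import *
p,R=over(-3.7,.35,46,(.5,0,23.5),-.2); print(delta(p,R)); where((.5,0,23.5))
E
```

```text
[ 0.33  0.13  2.06 -0.04 -0.91  0.15]
plate in ramp [ 0.27 -0.88 66.57] F ramp [-1.2  0.3 -1.9] T [ 0.04  0.37 -0.  ] rot [-179.9   29.1   11.5] w 0.681
```

carry_out(
  series=[
    [0.2,0.1,1,0,-0.7,0.1,110],
    [0.2,0.1,1.6,0,-0.7,0.1,110],
    [0.2,0.1,1.6,0,-0.7,0.1,110],
    [0.2,0.1,1.6,0,-0.7,0.1,110],
    [0.2,0.1,1.6,0,-0.7,0.1,110],
  ],
)

```text
time: 30.88
tcp_pos: [0.5878, 0.2893, 0.0855]
eef_rot: [-180.0, 30.1, 11.3]
contact_force: [-0.1, 0.0, -2.0]
width: 0.681
grip_force: 40.0
```

```bash
python3 - <<'E' 2>/dev/null
from h import *
print(delta(*over(-3.7,.35,38,(.5,0,23.5),-.2))); where((.5,0,23.5))
look("15",(40,80))
E
```

```text
[ 0.05  0.    0.96 -0.03  0.07  0.02]
plate in ramp [-3.22  0.38 47.56] F ramp [-1.  -0.1 -1.8] T [ 0.05  0.31 -0.02] rot [-180.    30.1   11.3] w 0.681
side 819 plane [ 5.0000e-03 -0.0000e+00  5.6638e+01] x [-53.4 -51.4  50.2  50.8] y [-32.9 -32.3  28.2  30.5]
top 0
```

The cover's outline in the side view matches the seated spacer to within about 0.5 mm. Lowering.

carry_out(
  series=[
    [0.05,0,0.8,0,0,0,110],
    [0.05,0,1.1,0,0,0,110],
    [0.05,0,1.4,0,0,0,110],
    [0.05,0,1.7,0,0,0,110],
    [0.05,0,1.8,0,0,0,110],
  ],
)

```text
time: 31.6
tcp_pos: [0.579, 0.2875, 0.0693]
eef_rot: [-180.0, 30.1, 11.3]
contact_force: [0.4, -0.2, -2.2]
width: 0.68
grip_force: 40.0
```

```bash
python3 -c "
from h import *
where((.5,0,23.5))"
```

```text
plate in ramp [-3.53  0.37 29.02] F ramp [-1.4  0.3 -1.7] T [ 0.01  0.31 -0.04] rot [-180.    30.1   11.3] w 0.68
```

carry_out(
  series=[
    [0.02,0,0.4,0,0,0,110],
    [0.02,0,0.8,0,0,0,110],
    [0.02,0,1.2,0,0,0,110],
    [0.02,0,1.4,0,0,0,110],
    [0.02,0,1.4,0,0,0,110],
  ],
)

```text
time: 32.22
tcp_pos: [0.5723, 0.2862, 0.057]
eef_rot: [-180.0, 30.1, 11.3]
contact_force: [0.4, 0.3, -2.0]
width: 0.68
grip_force: 40.0
```

carry_out(
  series=[
    [0,0,0.1,0,0,0,110],
    [0,0,0.2,0,0,0,110],
    [0,0,0.3,0,0,0,110],
    [0,0,0.35,0,0,0,110],
    [0,0,0.35,0,0,0,110],
  ],
)

```text
time: 32.85
tcp_pos: [0.5716, 0.2861, 0.0554]
eef_rot: [-180.0, 30.0, 11.3]
contact_force: [2.6, 0.2, 6.1]
width: 0.679
grip_force: 40.0
```

```bash
python3 - <<'E' 2>/dev/null
from h import *
where((.5,0,23.5)); look("16",(10,45))
E
```

```text
plate in ramp [-3.86  0.36 13.26] F ramp [0.8 0.3 6.6] T [ 0.28  0.09 -0.01] rot [-180.    30.    11.3] w 0.679
side 745 plane [ 3.0000e-03 -0.0000e+00  2.2609e+01] x [-53.4 -50.8  50.   50.6] y [-33.6 -32.5  28.4  29.6]
top 0
```

carry_out(
  series=[
    [0,0,0.03,0,0,0,60],
    [0,0,0.03,0,0,0,20],
    [0,0,0.03,0,0,0,0],
    [0,0,0.03,0,0,0,0],
    [0,0,-1,0,0,0,0],
  ],
)

```text
time: 33.58
tcp_pos: [0.5749, 0.2867, 0.0623]
eef_rot: [-180.0, 30.2, 11.3]
contact_force: [0.3, 0.2, 0.4]
width: 0.994
grip_force: 0.0
```

carry_out(
  series=[
    [0,0,-4,0,0,0,0],
    [0,0,-7,0,4,0,40],
    [0,0,-10,0,12,0,80],
    [0,0,-12,0,20,0,120],
    [0,0,-14,0,28,0,120],
  ],
)

```text
time: 34.2
tcp_pos: [0.646, 0.3009, 0.1868]
eef_rot: [-179.9, 1.7, 11.3]
contact_force: [-1.0, 0.2, -0.2]
width: 0.627
grip_force: 0.0
```

```bash
python3 - <<'E' 2>/dev/null
from h import *
look("17",(10,45)); o=get_obs(); print(o["tcp_pos"],o["eef_rot"])
for n in ("side","top"):
    d=np.load(n+"17.npy"); P=toramp(cloud(n,(215,200,400,400) if n=="side" else (205,195,285,360),d)[0],*G)
    m=(P[:,0]>95)&(P[:,0]<185)&(abs(P[:,1])<15)&(P[:,2]>-12)&(P[:,2]<50); H=P[m]; print(n,m.sum(),np.polyfit(H[:,0],H[:,1:],1),np.percentile(H[:,0],[1,99]))
print(delta([.4508,.261,.23],toolR(0,11.5)))
E
```

```text
side 1002 plane [2.0000e-03 7.0000e-03 2.2536e+01] x [-54.1 -52.3  49.7  50.4] y [-32.9 -32.1  27.8  28.9]
top 47 plane [ 1.2000e-02 -3.8200e-01  3.7451e+01] x [-56.4 -56.1 -14.2 -11.6] y [27.3 27.4 32.2 32.3]
[0.64459834 0.3013723  0.1890921 ] [-179.91492333    1.67669454   11.35883145]
side 423 [[-3.99577735e-03 -1.12038427e-02]
 [-4.42399517e+00  3.12099290e+01]] [ 95.92215051 170.94753367]
```

```bash
python3 - <<'E' 2>/dev/null
from h import *
print(delta([.4508,.261,.23],toolR(0,11.5)), ramp2w([[151,0,23]],*G))
E
```

```text
[-19.91   0.14  -3.51  -0.09   1.68  -0.14] [[0.45682454 0.26302142 0.16141858]]
```

carry_out(
  series=[
    [-2,0,-3,0,1.5,0,120],
    [-7,0.1,-3.5,0,1.5,0,120],
    [-13,0.1,-3.5,0,1.5,0,120],
    [-19.9,0.1,-3.5,0,1.5,0,120],
    [-19.9,0.1,-3.5,0,1.5,0,120],
  ],
  squeeze=15,
)

```text
time: 34.92
tcp_pos: [0.4472, 0.2602, 0.2255]
eef_rot: [-180.0, 0.9, 11.4]
contact_force: [1.3, 0.5, -0.8]
width: 0.531
grip_force: 0.0
```

```bash
python3 - <<'E' 2>/dev/null
from h import *
print(delta([.4508,.261,.130],toolR(0,11.5)), get_obs()["tcp_pos"])
E
```

```text
[ 0.52 -0.01  9.55 -0.01  0.9  -0.14] [0.44723016 0.26019633 0.22554108]
```

carry_out(
  series=[
    [0.3,0,4,0,0.5,0,120],
    [0.3,0,9.6,0,0.5,0,120],
    [0.3,0,9.6,0,0.5,0,120],
    [0.3,0,9.6,0,0.5,0,255],
    [0.3,0,9.6,0,0.5,0,255],
  ],
)

```text
time: 35.55
tcp_pos: [0.4552, 0.2621, 0.1331]
eef_rot: [-179.9, -0.1, 11.3]
contact_force: [0.3, 0.9, 0.0]
width: 0.38
grip_force: 0.0
```

carry_out(
  series=[
    [0,0,0,0,0,0,255],
    [0,0,0,0,0,0,255],
    [0,0,0,0,0,0,255],
    [0,0,0,0,0,0,255],
    [0,0,0,0,0,0,255],
  ],
)

```text
time: 36.17
tcp_pos: [0.4532, 0.2616, 0.1307]
eef_rot: [-179.9, 0.0, 11.3]
contact_force: [-0.1, 0.5, 3.8]
width: 0.17
grip_force: 15.0
```

```bash
python3 - <<'E' 2>/dev/null
from h import *
o=get_obs(); R=Ro.from_euler("xyz",o["eef_rot"],degrees=True); print(o["tcp_pos"],toramp(o["tcp_pos"][None]+[0,0,.03],*G))
def g(a,r=78): return ramp2w([75+r*np.sin(a),0,29+r*np.cos(a)],*G)[0]
for a in np.linspace(1.66,-.06,11): print(round(a,2),(R.inv().apply(g(a)-g(1.66))*100).round(2))
E
```

```text
[0.45317575 0.26155871 0.13072795] [[154.00374298   0.70589504  20.46831484]]
1.66 [0. 0. 0.]
1.49 [ 0.67 -0.   -1.16]
1.32 [ 1.52 -0.01 -2.2 ]
1.14 [ 2.54 -0.01 -3.07]
0.97 [ 3.69 -0.02 -3.75]
0.8 [ 4.94 -0.02 -4.22]
0.63 [ 6.26 -0.03 -4.48]
0.46 [ 7.6  -0.03 -4.51]
0.28 [ 8.92 -0.03 -4.3 ]
0.11 [10.19 -0.04 -3.87]
-0.06 [11.37 -0.04 -3.23]
```

Gripped at 14.8 mm opening. Swinging the lever closed along the arc.

carry_out(
  series=[
    [0.67,0,-1.16,0,0,0,255],
    [1.52,0,-2.2,0,0,0,255],
    [2.54,0,-3.07,0,0,0,255],
    [3.69,0,-3.75,0,0,0,255],
    [4.94,0,-4.22,0,0,0,255],
  ],
  squeeze=25,
)

```text
time: 36.8
tcp_pos: [0.5015, 0.2715, 0.173]
eef_rot: [-179.9, 0.2, 11.3]
contact_force: [-4.8, 3.9, -3.2]
width: 0.167
grip_force: 25.0
```

carry_out(
  series=[
    [1.3,0,-0.26,0,0,0,255],
    [2.65,0,-0.29,0,0,0,255],
    [3.95,0,-0.1,0,0,0,255],
    [4.6,0,0.1,0,0,0,255],
    [4.6,0,0.1,0,0,0,255],
  ],
)

```text
time: 37.42
tcp_pos: [0.5494, 0.2817, 0.1745]
eef_rot: [-179.8, -0.2, 11.3]
contact_force: [-0.3, 5.8, 4.5]
width: 0.17
grip_force: 25.0
```

```bash
cat >> h.py <<'E'
def handle():
    for n in ("side","top"):
        im,d=read_camera(n); P=toramp(cloud(n,(215,190,400,400) if n=="side" else (195,195,285,360),d)[0],*G)
        m=(P[:,0]>40)&(P[:,0]<130)&(abs(P[:,1])<18)&(P[:,2]>62)&(P[:,2]<128); H=P[m]
        if m.sum()>20: print(n,m.sum(),"slope",np.polyfit(H[:,2],H[:,0],1),"zmax",np.percentile(H[:,2],99),np.median(H,0).round(1))
E
python3 - <<'E' 2>/dev/null
from h import *
o=get_obs(); q=toramp(o["tcp_pos"][None]+[0,0,.03],*G)[0]; print(q,np.arctan2(q[0]-75,q[2]-29),o["contact_force"]@rampR(G[2]),o["width"])
E
```

```text
[ 90.75661613   0.2034658  107.54937729] 0.1979676560731291 [ 1.49959399 -5.77293061  4.33552862] 0.16974065701827526
```

carry_out(
  series=[
    [0.5,0,0.2,0,0,0,255],
    [0.9,0,0.4,0,0,0,255],
    [1.3,0,0.6,0,0,0,255],
    [1.5,0,0.7,0,0,0,255],
    [1.5,0,0.7,0,0,0,255],
  ],
)

```text
time: 38.05
tcp_pos: [0.5648, 0.2849, 0.1689]
eef_rot: [-179.8, -0.4, 11.3]
contact_force: [-0.8, 5.7, 8.0]
width: 0.167
grip_force: 25.0
```

```bash
python3 - <<'E' 2>/dev/null
from h import *
o=get_obs(); q=toramp(o["tcp_pos"][None]+[0,0,.03],*G)[0]; print(q,np.arctan2(q[0]-75,q[2]-29),o["contact_force"]@rampR(G[2]),o["width"]); handle()
E
```

```text
[7.43465676e+01 7.70961641e-02 1.10554400e+02] -0.008012055816587899 [ 3.66965692 -5.76295487  7.10265764] 0.1670893988955082
side 185 slope [-0.14734723 96.93485965] zmax 115.84464865199102 [85.6 -8.4 82.9]
```

carry_out(
  series=[
    [0.3,0,0.15,0,0,0,255],
    [0.6,0,0.3,0,0,0,255],
    [0.8,0,0.45,0,0,0,255],
    [0.8,0,0.45,0,0,0,255],
    [0.8,0,0.45,0,0,0,255],
  ],
)

```text
time: 38.78
tcp_pos: [0.5729, 0.2866, 0.1646]
eef_rot: [-179.8, -0.4, 11.3]
contact_force: [1.2, 5.8, 8.1]
width: 0.169
grip_force: 25.0
```

```bash
python3 - <<'E' 2>/dev/null
from h import *
o=get_obs(); q=toramp(o["tcp_pos"][None]+[0,0,.03],*G)[0]; print(q,np.arctan2(q[0]-75,q[2]-29),o["contact_force"]@rampR(G[2]),o["width"])
E
```

```text
[6.49553762e+01 4.25086777e-02 1.10942289e+02] -0.12197318016384137 [ 2.03747196 -5.46293567  8.12104368] 0.16880993027274924
```

carry_out(
  series=[
    [0,0,0,0,0,0,180],
    [0,0,0,0,0,0,120],
    [0,0,0,0,0,0,120],
    [0,0,-4,0,0,0,120],
    [0,0,-9,0,0,0,120],
  ],
)

```text
time: 39.4
tcp_pos: [0.5682, 0.2836, 0.2486]
eef_rot: [180.0, 0.3, 11.3]
contact_force: [1.3, 0.7, 0.9]
width: 0.523
grip_force: 0.0
```

```bash
cat >> h.py <<'E'
def dark():
    im,d=read_camera("side"); Q,uv=cloud("side",(225,215,345,345),d); P=toramp(Q,*G); v=im[uv[:,1],uv[:,0]].max(1)
    m=(P[:,0]>20)&(P[:,0]<150)&(abs(P[:,1]+3)<16)&(P[:,2]>45)&(P[:,2]<130)&(v<70); H=P[m]
    for lo in range(45,130,12):
        k=(H[:,2]>=lo)&(H[:,2]<lo+12)
        if k.sum()>3: print(lo,k.sum(),np.median(H[k],0).round(1))
    return im
E
python3 - <<'E' 2>/dev/null
from h import *
handle(); dark(); look("18",(10,45)); print(get_obs()["tcp_pos"])
E
```

```text
side 327 slope [2.27935321e-02 7.89191773e+01] zmax 123.30693207663495 [82.1 -7.1 96.9]
45 10 [81.4 -2.3 50.5]
57 20 [81.  -7.  66.4]
69 53 [81.4 -7.5 75.7]
81 52 [81.8 -8.  87.6]
93 55 [82.1 -7.5 98.9]
105 56 [ 83.   -7.7 111. ]
117 50 [ 81.   -5.8 121.5]
side 928 plane [1.0000e-03 4.0000e-03 2.2618e+01] x [-53.6 -51.9  48.2  50.1] y [-33.1 -32.5  28.1  29.5]
top 150 plane [-4.0000e-03 -9.0000e-03  2.5842e+01] x [-55.2 -52.1  47.2  48. ] y [11.5 12.5 32.1 32.3]
[0.56915964 0.28411525 0.2493547 ]
```

```bash
python3 - <<'E' 2>/dev/null
from h import *
R=toolR(30,11.5)
print(delta(ramp2w([[115,0,135]],*G)[0],R)); print(delta(ramp2w([[115,0,82]],*G)[0],R))
E
```

```text
[ -2.71  -0.16   0.9   -0.06 -29.88  -0.21]
[ -5.35  -0.15   5.49  -0.06 -29.88  -0.21]
```

carry_out(
  series=[
    [-2,0,-2,0,0,0,255],
    [-5,-0.1,-2,0,-8,0,255],
    [-6,-0.15,-1,0,-18,0,255],
    [-6,-0.15,0,0,-27,0,255],
    [-6,-0.15,0,0,-30,0,255],
  ],
)

```text
time: 40.28
tcp_pos: [0.509, 0.2731, 0.2438]
eef_rot: [179.9, 30.8, 11.2]
contact_force: [1.0, -0.7, 0.5]
width: 0.055
grip_force: 0.0
```

```bash
python3 - <<'E' 2>/dev/null
from h import *
o=get_obs(); print(toramp(o["tcp_pos"][None],*G),o["eef_rot"],o["width"]); print(delta(ramp2w([[115,0,82]],*G)[0],toolR(30,11.5)))
E
```

```text
[[146.17810994   0.50009013 120.85814324]] [179.92936157  30.83844452  11.21139528] 0.05529020968181776
[ 3.17 -0.06  3.84 -0.08  0.84 -0.25]
```

carry_out(
  series=[
    [0,0,2,0,0.5,0,255],
    [1,0,3.8,0,0.5,0,255],
    [2.5,0,3.8,0,0.5,0,255],
    [3.2,0,3.8,0,0.5,0,255],
    [3.2,0,3.8,0,0.5,0,255],
  ],
)

```text
time: 40.9
tcp_pos: [0.5193, 0.2759, 0.2009]
eef_rot: [-180.0, 29.6, 11.3]
contact_force: [-0.7, 0.6, -0.1]
width: 0.004
grip_force: 0.0
```

carry_out(
  series=[
    [0.5,0,0,0,0,0,255],
    [1.0,0,0,0,0,0,255],
    [1.4,0,0,0,0,0,255],
    [1.6,0,0,0,0,0,255],
    [1.6,0,0,0,0,0,255],
  ],
)

```text
time: 41.52
tcp_pos: [0.5322, 0.2786, 0.1928]
eef_rot: [-180.0, 29.6, 11.3]
contact_force: [-0.0, 0.2, 0.7]
width: 0.007
grip_force: 0.0
```

```bash
cat >> h.py <<'E'
def st():
    o=get_obs(); print(toramp(o["tcp_pos"][None],*G).round(1),o["eef_rot"].round(1),"F",(o["contact_force"]@rampR(G[2])).round(1),o["width"])
E
python3 -c "
from h import *
st()"
```

```text
[[100.1  -0.3  88.7]] [-180.    29.6   11.3] F [ 0.3 -0.2  0.7] 0.006880521409366211
```

Pushing on in small steps until a firm stop shows in the force.

carry_out(
  series=[
    [0.15,0,0,0,0,0,255],
    [0.3,0,0,0,0,0,255],
    [0.45,0,0,0,0,0,255],
    [0.6,0,0,0,0,0,255],
    [0.6,0,0,0,0,0,255],
  ],
)

```text
time: 42.15
tcp_pos: [0.5373, 0.2797, 0.1902]
eef_rot: [-180.0, 29.6, 11.3]
contact_force: [-1.3, -0.3, 1.1]
width: 0.007
grip_force: 0.8
```

```bash
python3 -c "
from h import *
st()"
```

```text
[[94.3 -0.3 89. ]] [-180.    29.6   11.3] F [ 1.7 -0.   0.3] 0.006925782573943394
```

carry_out(
  series=[
    [0.1,0,0,0,0,0,255],
    [0.2,0,0,0,0,0,255],
    [0.3,0,0,0,0,0,255],
    [0.35,0,0,0,0,0,255],
    [0.35,0,0,0,0,0,255],
  ],
)

```text
time: 42.78
tcp_pos: [0.5397, 0.2802, 0.1889]
eef_rot: [-180.0, 29.7, 11.3]
contact_force: [-4.0, -1.4, 5.4]
width: 0.008
grip_force: 3.3
```

```bash
python3 -c "
from h import *
st()"
```

```text
[[91.5 -0.3 89.1]] [-180.    29.7   11.3] F [6.3 0.5 2.6] 0.008066760271271942
```

carry_out(
  series=[
    [0.1,0,0,0,0,0,255],
    [0.2,0,0,0,0,0,255],
    [0.3,0,0,0,0,0,255],
    [0.3,0,0,0,0,0,255],
    [0.3,0,0,0,0,0,255],
  ],
)

```text
time: 43.4
tcp_pos: [0.5402, 0.2803, 0.1887]
eef_rot: [-180.0, 30.0, 11.4]
contact_force: [-12.9, -2.6, 10.6]
width: 0.007
grip_force: 8.2
```

```bash
python3 -c "
from h import *
st()"
```

```text
[[91.  -0.3 89.2]] [-180.    30.    11.4] F [16.7 -0.   2.6] 0.006989510601285391
```

Firm stop: the force rose to 17 N with only 0.5 mm of motion. The lever is fully closed, so I'll back off and check.

carry_out(
  series=[
    [-1,0,0,0,0,0,255],
    [-3,0,0,0,0,0,255],
    [-5,0,-3,0,0,0,255],
    [-6,0,-8,0,0,0,255],
    [-6,0,-12,0,0,0,255],
  ],
)

```text
time: 44.02
tcp_pos: [0.5506, 0.2823, 0.3233]
eef_rot: [-179.9, 29.4, 11.3]
contact_force: [0.8, 1.3, -0.2]
width: 0.005
grip_force: 0.0
```

```bash
python3 - <<'E' 2>/dev/null
from h import *
st(); handle(); dark(); look("20",(10,45))
a=cv2.imread("pics/side0.png"); b=cv2.imread("pics/side20.png"); df=cv2.absdiff(a,b).max(2)
for nm,X in dict(vials=(330,360,375,405),forceps=(370,325,418,378),dishes=(203,258,243,298)).items():
    x0,y0,x1,y1=X; print(nm,(df[y0:y1,x0:x1]>60).mean().round(3))
E
```

```text
[[ 1.49e+02 -2.00e-01  2.11e+02]] [-179.9   29.4   11.3] F [-0.9 -1.1  0.4] 0.004691037216168129
side 335 slope [-1.83419988e-02  8.03507919e+01] zmax 123.69023937856406 [79.7 -7.3 96.9]
45 7 [80.6 -3.5 52.2]
57 17 [79.8 -6.9 66.1]
69 54 [79.9 -7.7 74.9]
81 52 [80.6 -8.2 87.2]
93 57 [79.9 -7.8 98.6]
105 56 [ 80.   -8.3 111.2]
117 51 [ 78.3  -5.6 121.2]
side 881 plane [2.0000e-03 4.0000e-03 2.2696e+01] x [-53.8 -52.   48.3  50. ] y [-33.6 -32.7  27.7  29.2]
top 191 plane [-0.0000e+00 -2.0000e-03  2.5748e+01] x [-57.6 -55.9  15.5  19.5] y [16.4 17.9 32.2 32.3]
vials 0.487
forceps 0.523
dishes 0.0
```

```bash
python3 - <<'E' 2>/dev/null
from h import *
a=np.load("side0.npy"); b=np.load("side20.npy")
ok=True
for x0,y0,x1,y1 in ((330,360,375,405),(370,325,418,378),(203,258,243,298)):
    f=(abs(a-b)[y0:y1,x0:x1]>.02).mean(); print(f.round(3)); ok&=f<.06
if ok: print(env.finish_job())
E
```

```text
0.006
0.007
0.011
the job is handed in; nothing more can be done
None
```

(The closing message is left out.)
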